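# Pin the slide press and set its spring tension

### The job

Secure the slide press and load it: take the linchpin out of its blue parking block, push it fully home through the hole in the flat end of the cross shaft and swing its brass ring down over the free end of the shaft until it hangs under the pin. Then turn the black tension knob clockwise until the orange tip of the sprung needle stands at the red mark, without running well past it. Work the needle by the knob only, leave the mark where it is set, disturb nothing standing round about, and let go at the end.

Things in the scene. Friction and masses are not known exactly. Their poses are not given: they have to be found in the camera images.
- press: Slide press fixed to the worktop; origin at worktop level, base plate x -80..70, y -120..100, 12 mm thick. z up; -x is its front. Grey gauge housing (x -80..65, y -115..30, top z 52) bears scale, needle and mark; a column (radius 16, top z 97) at x 30, y 0 bears the knob; a grey cheek (y 78..90, 50 wide, top z 92) bears the steel cross shaft, which sticks out to +y.
- shaft_hole (a point): Mouth of the vertical square hole, 10.5 x 10.5 mm, 16 mm deep and open below, in the flat end of the cross shaft (20 mm wide, press z 69..85, y 108..129.5): middle of its top face, press x 0, y 121, z 85. Axes as the press: +y points along the shaft to its free end, 8.5 mm away.
- pin_block: Blue parking block 44 x 44 x 60 mm, fixed to the worktop, origin at the centre of its underside, with a vertical square hole 10.5 mm in which the linchpin stands at the start.
- linchpin: Loose pin, 62 g. Origin on its axis at the underside of the head (rests on block or shaft when home); z up. Below: square shank 8 x 8, 22 mm long, last 6 mm tapered. Above: steel head 16 (x) x 20 (y), z 0..10, then yellow grip 12 (x) x 16 (y), z 10..30. The ring points to its +x, which must point along the shaft to the free end so that the ring can swing down over the end.
- ring (a joint): Angle of the brass ring on the pin: hinge along the pin's y, 6 mm above its origin. 0: level, pointing to the pin's +x; positive: down; 1.57 (stop): hanging straight down, its bar under the pin's tip. Slight friction holds it anywhere (under 1 N). U loop of 4.4 mm wire, 38 mm wide, reaching 34 mm to its far bar, whose thumb tab (16 wide, 15 long) stands up when level and points outward when down.
- ring_bar (a point): Middle of the ring's far bar (34 mm from the hinge axis).
- knob_grip (a point): Where to grip the tension knob: on its vertical axis, press x 30, y 0, z 126. The grip is a black upright bar 46 mm long, 12 mm thick, 34 mm tall (19 mm below this point to 15 mm above it), with a white index line at one end of its top. The point's x runs along the bar's length, y across its thickness.
- tension_knob (a joint): Knob angle in rad, growing clockwise seen from above, stops at 0 and 6.2; friction (about 0.15 N m) keeps it where it is left. Every rad moves the needle 0.14 rad, about 12 mm at its tip, toward the press's +y.
- needle (a joint): Angle in rad of the sprung needle about its vertical pivot at press x 30, y -75; 0.14 x the knob angle; grows clockwise seen from above (tip toward the press's +y).
- needle_tip (a point): Orange tip of the needle, 85 mm from its pivot, 58 mm above the worktop, over the white scale.
- set_mark (a joint): Angle in rad of the red mark about the same pivot on the same scale: the needle stands at the mark when the two angles are equal. The mark is set already and stiff.
- mark_tip (a point): Inner edge of the red mark (8 mm wide, a flag just outside the needle's arc), at 85 mm from the pivot, at the needle's height: where the needle tip must come.
- jar_g: Bystander: loose white jar with a dark green lid, 65 mm across, 78 mm tall, origin at the centre of its underside.
- gauze: Bystander: loose white gauze pack 35 x 35 x 21 mm, origin at the centre of its underside.
- dropper_y: Bystander: loose dropper bottle with black bulb and yellow band, 22 mm across, 77 mm tall, stands by the shaft's end; origin at the centre of its underside.
- antiserum_r: Bystander: loose white dropper bottle with a red cap, 24 mm across, 63 mm tall, stands near the parking block; origin at the centre of its underside.
- strip: Bystander: loose white test cassette 21 x 70 x 5 mm lying beside the press (its -y side); origin at the centre of its underside.
Not all that is in view belongs to the job. Of the things like the linchpin, leave any that is pink or purple; of the rest the smaller one is meant.

How it is judged:
On the way, in this order (a step that is already met when the one before it is completed fails the run):
1. the linchpin is pushed home in the shaft's hole (distance between linchpin and shaft_hole below 0.004 m and angle between linchpin's own z axis and vertical below 0.15 rad), for 0.2 s.
2. its ring is swung down over the shaft's end (distance between linchpin and shaft_hole below 0.004 m and value of joint ring above 1.05 rad), for 0.2 s.
3. the needle is brought to the mark (horizontal distance between needle_tip and mark_tip below 0.004 m), for 0.2 s.
At the end, for the whole second after the job is handed in: The linchpin stands upright (within 0.15 rad), at rest, in the shaft's hole with its head within 4 mm of seated, its ring is swung down to more than 1.05 rad of its 1.57 rad, and the needle's tip stands within 4 mm of the mark (all of step 2 and angle between linchpin's own z axis and vertical below 0.15 rad and horizontal distance between needle_tip and mark_tip below 0.004 m and linear speed of linchpin below 0.02 m/s); the robot touches nothing.
It fails at once if the needle runs more than about 10 mm past the mark (y of needle_tip in the frame of mark_tip below -0.01 m).
It fails at once if the needle is pushed by anything but its knob (contact force between anything else and needle above 0.5 N).
It fails at once if the red mark is shifted (distance of mark_tip from where it was at the start of the episode above 0.004 m).
It fails at once if a bystander is moved more than 25 mm or knocked over (distance of any of jar_g, gauze, dropper_y, antiserum_r, strip from where it was at the start of the episode above 0.025 m or angle between any of jar_g, gauze, dropper_y, antiserum_r's own z axis and vertical above 0.6 rad).
It also fails if it takes over 72 s, if anything falls off the work surface, if the arm or the gripper's body presses on something with over 40 N, if the wrist force passes 120 N, or if a joint passes its speed limit or range.

### The arm

A 6-joint arm with a two-finger parallel gripper is mounted at the origin on the work surface; the furniture and walls round the work are solid. World frame = base frame: x ahead of the robot, y to its left, z up, the work surface at z = 0. Lengths are in m, angles in rad, forces in N, time in s.
With the tool pointing down it reaches from about 0.15 to 0.775 m from the base axis. Payload 6.1 kg.
Tool frame: the origin (TCP) lies between the finger pads; the fingertips stand 11 mm ahead of it and the grasp point (between the pads) lies 8 mm behind it; z points along the fingers, y is the direction in which the jaws open and shut (so a half turn about z gives the same grasp; the last joint's range is limited). The gripper opens to 85 mm and grips with 20 to 120 N. Pads are 22 mm wide; open, the fingers measure 114 mm over their backs; the gripper's body (76 mm by 85 mm) begins 54 mm behind the grasp point. The pads swing forward as they close: fully open they stand 13 mm farther back than shut.
Start: joints at [1.107, 0.126, -0.04, 1.405, 0, 1.571], TCP at [0.235, 0.47, 0.242] pointing down, gripper open.
Joint ranges: [-2.72, 2.72], [-0.95, 1.95], [-1.27, 1.35], [-1.78, 2.02], [-1.46, 1.47], [-3.14, 3.14]. Speed limits (rad/s): [2.39, 2.39, 3.01, 3.14, 3.14, 3.14].

### API

Orientations are given as a rotation vector (axis times angle).
In Python, from station import r, camera, get_calibration, finder gives the robot as it stands.
- The arm moves only by the tool drive_tool, never from a script. Its argument "deltas" is a list of rows, each a list of 3 entries, a list of its own where there are three numbers: the shift along the tool's x, y, z in m, then the turn, a rotation vector about the tool's x, y, z in degrees, then the finger opening in m, from 0 to 0.0854. A call has 1 to 12 rows; each row is the pose to reach, as a shift and turn from the pose commanded when the call began, along the tool's axes at that moment; what a row does not reach only later rows make up. A row lasts 1/10 s, in which the tool goes at most 50 mm and 8.59 degrees, less where a joint would pass 70% of its speed; a pose out of reach is approached as far as the arm can. A call with a gripper value outside its range is refused whole. The fingers move at their own pace and stop on an object; the grip force is fixed at half the most. Time passes only in rows, so rows that repeat a pose let the fingers close. It gives the time, the measured TCP pose, the force and the opening at its end, in the units of the state.
- r.read_state(): the state, without advancing time (a new reading comes with each control period).
- camera(name): name is "scene" or "top" or "wrist"; returns the picture (480x640x3 uint8, red, green, blue); there is no depth.
- get_calibration(name): a dict with "camera_matrix" (3x3 intrinsics, pixels), "camera_from_world" (4x4, takes a point from world to camera coordinates); the wrist camera has in their place "mount" (4x4, takes a point from camera to tool coordinates, whose origin is the TCP and whose axes are the flange's). Camera axes: x right, y up, looking along -z (the intrinsics and any distortion apply to the point x, -y, -z); pixel columns grow to the right and rows downward; lengths in m; the calibration is good to about 2 mm. A picture is of the moment at which its call begins: read the wrist's pose just before it. get_calibration takes no time and is no camera call.
- r.finish_job(): hands the job in, once; it reports no verdict.
Trained networks look in the newest picture that a camera, given by its name, has taken for a name from the list of things; names that differ only in an ending like _2 or _b are one class to them, and where a whole thing is asked for, a point or a joint stands for the part that bears it (a point fixed in the world has none). Each returns a list of dicts, best first, with "p" (0 to 1); they miss things now and then, are a little off and sometimes report something else, mostly with a low value. They report only what shows in the picture. A call takes as long as a camera call. They do not tell look-alikes from the thing itself.
- finder.recognise(camera, label): "centre" ([x, y, z] in m, in the coordinates of the camera as it stood for that picture, good to about 4 mm: the middle of the surface that is visible of it).
The state is a dict: "clock": time; "q": joint angles; "qvel": joint speeds; "effort": joint torques, N m; "tool_pos": TCP position; "tool_rot": TCP orientation; "wrist_force": force on the tool from outside, world axes, zero at the start; "ft_torque": the same for the moment, N m; "finger_gap": finger opening in m.
Only numpy, scipy, OpenCV 4.12 (cv2) and the standard library are available. Lean on these libraries where they do the work, as an engineer would, in place of code of your own. Each camera call takes 0.05 s, during which the arm holds its last target.

## Working session

There is one attempt and no reset: what is moved stays moved. The work goes in short steps, Python scripts to look and compute and a tool call to move; the robot and the scene stay as the last step left them, time stands still between calls to the robot, and variables do not carry over. Pictures are saved under pics/ and viewed, and the job is handed in when it is done.

Besides the shell and the picture viewer there is one more tool, called after "Emit:" as name(argument=value, ...), one argument or row to a line, values as JSON. drive_tool: Moves the arm, as the interface text tells. Its arguments: {"type":"object","properties":{"deltas":{"type":"array"}},"required":["deltas"]}

```bash
ls; mkdir -p pics; cat > h.py <<'E'
import numpy as np, cv2
from scipy.spatial.transform import Rotation as R
from station import r, camera, get_calibration, finder
def save(n,im): cv2.imwrite('pics/'+n+'.png', im[:,:,::-1])
def Tcw(name):
    c=get_calibration(name)
    if 'mount' in c:
        s=r.read_state(); T=np.eye(4);T[:3,:3]=R.from_rotvec(s['tool_rot']).as_matrix();T[:3,3]=s['tool_pos']
        return np.linalg.inv(T@np.array(c['mount']))
    return np.array(c['camera_from_world'])
def proj(name,P,T=None):
    c=get_calibration(name);K=np.array(c['camera_matrix']);T=Tcw(name) if T is None else T
    p=T[:3,:3]@np.array(P,float)+T[:3,3]; q=K@np.array([p[0],-p[1],-p[2]]); return q[:2]/q[2]
def ray(name,uv,z,T=None):
    c=get_calibration(name);K=np.array(c['camera_matrix']);T=Tcw(name) if T is None else T
    d=np.linalg.inv(K)@np.array([uv[0],uv[1],1.]);d=np.array([d[0],-d[1],-d[2]])
    W=np.linalg.inv(T);o=W[:3,3];d=W[:3,:3]@d; return o+d*(z-o[2])/d[2]
def toW(name,p,T=None):
    T=Tcw(name) if T is None else T; W=np.linalg.inv(T); return W[:3,:3]@np.array(p)+W[:3,3]
E
python3 - <<'E'
from h import *
print(r.read_state())
for n in ['scene','top','wrist']:
    T=Tcw(n); save(n+'0',camera(n)); c=get_calibration(n); print(n,{k:np.round(v,3).tolist() if not isinstance(v,str) else v for k,v in c.items()})
E
```

```text
pics
{'clock': 0.0, 'q': array([ 1.10703182e+00,  1.26397659e-01, -4.05852110e-02,  1.40537825e+00,
       -1.79550643e-05,  1.57076576e+00]), 'qvel': array([ 9.39024725e-05,  1.68331791e-03,  7.71745530e-05,  6.00883713e-04,
       -9.40081035e-05, -5.91741164e-04]), 'effort': array([ 1.79530980e-03, -4.35913682e+01,  3.52925527e+01,  1.70343759e-02,
        8.55237067e-05, -2.12662093e-05]), 'tool_pos': array([0.2346812 , 0.46921385, 0.24152961]), 'tool_rot': array([-7.21843206e-01, -3.05718683e+00,  2.39839630e-03]), 'wrist_force': array([-0.39794748, -0.22393722,  0.48072211]), 'ft_torque': array([0.02109151, 0.00523924, 0.00213993]), 'finger_gap': 0.08587797275385554}
scene {'camera_matrix': [[472.723, 0.0, 313.577], [0.0, 472.723, 238.803], [0.0, 0.0, 1.0]], 'camera_from_world': [[-0.804, -0.595, 0.007, 0.402], [0.31, -0.41, 0.858, -0.163], [-0.507, 0.692, 0.514, -0.944], [0.0, 0.0, 0.0, 1.0]]}
top {'camera_matrix': [[523.308, 0.0, 322.215], [0.0, 523.308, 246.202], [0.0, 0.0, 1.0]], 'camera_from_world': [[-0.007, -1.0, -0.021, 0.126], [0.989, -0.01, 0.15, -0.424], [-0.15, -0.019, 0.989, -1.198], [0.0, 0.0, 0.0, 1.0]]}
wrist {'camera_matrix': [[431.322, 0.0, 317.544], [0.0, 431.322, 238.957], [0.0, 0.0, 1.0]], 'mount': [[0.002, 0.964, 0.267, 0.067], [1.0, -0.002, 0.0, 0.0], [0.001, 0.267, -0.964, -0.132], [0.0, 0.0, 0.0, 1.0]]}
```

View pics/scene0.png

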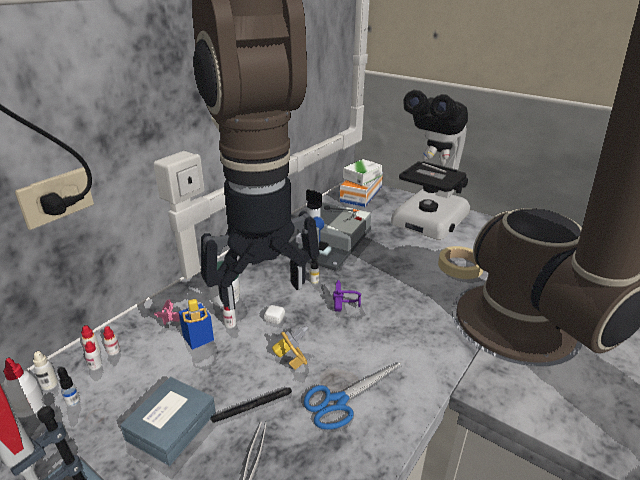

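View pics/top0.png

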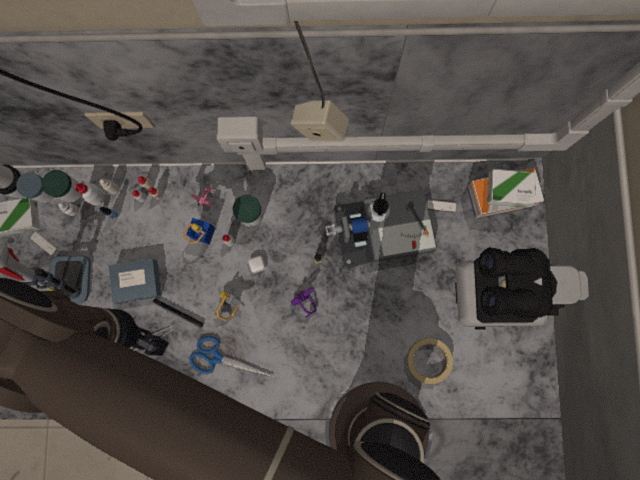

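View pics/wrist0.png

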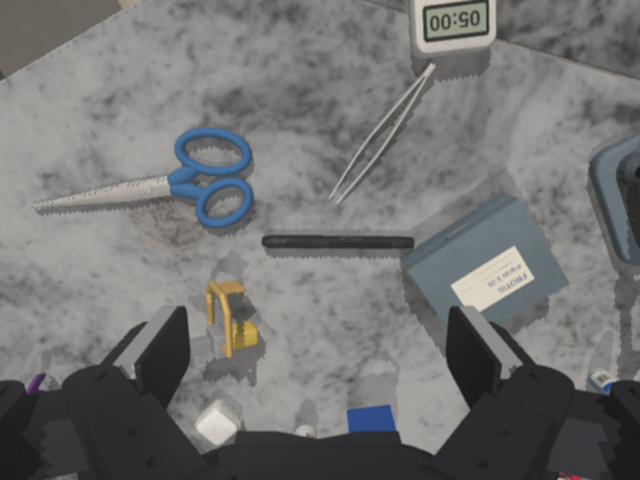

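```bash
python3 - <<'E'
from h import *
for n in ['scene','top']:
    camera(n);T=Tcw(n)
    for l in ['press','pin_block','linchpin','ring_bar','knob_grip','needle_tip','mark_tip','dropper_y','antiserum_r','jar_g','gauze','strip']:
        for d in finder.recognise(n,l)[:4]:
            if d['p']>.15:
                P=toW(n,d['centre'],T); print(n,l,round(d['p'],2),P.round(3),proj(n,P,T).round())
E
```

```text
scene press 0.74 [0.445 0.001 0.056] [332. 230.]
scene press 0.71 [0.502 0.322 0.033] [219. 294.]
scene pin_block 0.6 [0.45  0.421 0.035] [199. 330.]
scene linchpin 0.81 [0.292 0.352 0.032] [290. 347.]
scene linchpin 0.71 [0.298 0.172 0.029] [343. 296.]
scene linchpin 0.67 [0.541 0.41  0.021] [172. 313.]
scene linchpin 0.63 [0.457 0.42  0.076] [193. 311.]
scene ring_bar 0.76 [0.267 0.368 0.027] [296. 360.]
scene ring_bar 0.6 [0.566 0.4   0.021] [168. 306.]
scene ring_bar 0.45 [0.284 0.161 0.034] [352. 294.]
scene ring_bar 0.43 [0.444 0.429 0.077] [194. 316.]
scene knob_grip 0.76 [ 0.503 -0.003  0.12 ] [314. 199.]
scene needle_tip 0.48 [ 0.493 -0.098  0.061] [338. 207.]
scene mark_tip 0.75 [0.444 0.429 0.075] [195. 317.]
scene dropper_y 0.63 [0.391 0.141 0.031] [316. 272.]
scene antiserum_r 0.55 [0.394 0.137 0.029] [315. 272.]
scene antiserum_r 0.5 [0.438 0.359 0.022] [228. 320.]
scene antiserum_r 0.2 [0.449 0.423 0.036] [198. 331.]
scene jar_g 0.83 [0.5   0.322 0.035] [219. 294.]
scene gauze 0.51 [0.388 0.29  0.02 ] [272. 313.]
scene gauze 0.24 [0.394 0.141 0.034] [314. 271.]
scene s
[... 320 characters left out ...]
0.41  0.073] [197. 232.]
top ring_bar 0.71 [0.283 0.155 0.034] [309. 307.]
top ring_bar 0.66 [0.445 0.427 0.068] [190. 237.]
top ring_bar 0.63 [0.274 0.352 0.041] [223. 311.]
top knob_grip 0.82 [ 0.499 -0.005  0.125] [379. 206.]
top knob_grip 0.47 [ 0.526 -0.167  0.005] [442. 205.]
top needle_tip 0.53 [ 0.464 -0.023  0.048] [385. 228.]
top needle_tip 0.51 [ 0.491 -0.092  0.06 ] [415. 215.]
top needle_tip 0.17 [ 0.501 -0.009  0.124] [381. 205.]
top antiserum_r 0.59 [0.44  0.348 0.041] [226. 240.]
top antiserum_r 0.46 [ 0.502 -0.005  0.123] [379. 205.]
top jar_g 0.78 [0.501 0.294 0.076] [247. 211.]
top gauze 0.58 [0.384 0.28  0.022] [256. 265.]
top strip 0.51 [ 0.527 -0.168  0.003] [442. 206.]
```

```bash
python3 - <<'E'
from h import *
s=cv2.imread('pics/scene0.png');t=cv2.imread('pics/top0.png')
a=cv2.resize(s[270:370,140:300],(800,500),interpolation=cv2.INTER_CUBIC)
cv2.imwrite('pics/c1.png',a)
b=cv2.resize(t[180:280,310:450],(784,560),interpolation=cv2.INTER_CUBIC)
cv2.imwrite('pics/c2.png',b)
b=cv2.resize(t[180:260,170:270],(800,600),interpolation=cv2.INTER_CUBIC)
cv2.imwrite('pics/c3.png',b)
E
```

```text
(no output)
```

View pics/c1.png

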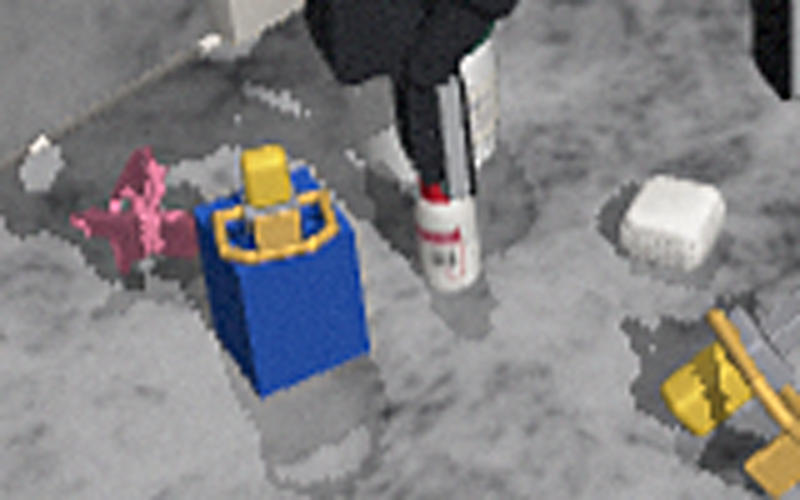

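View pics/c2.png

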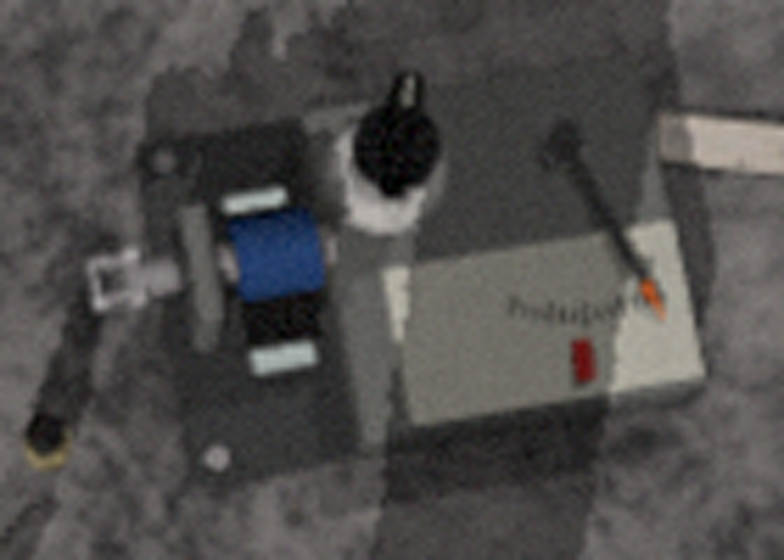

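View pics/c3.png

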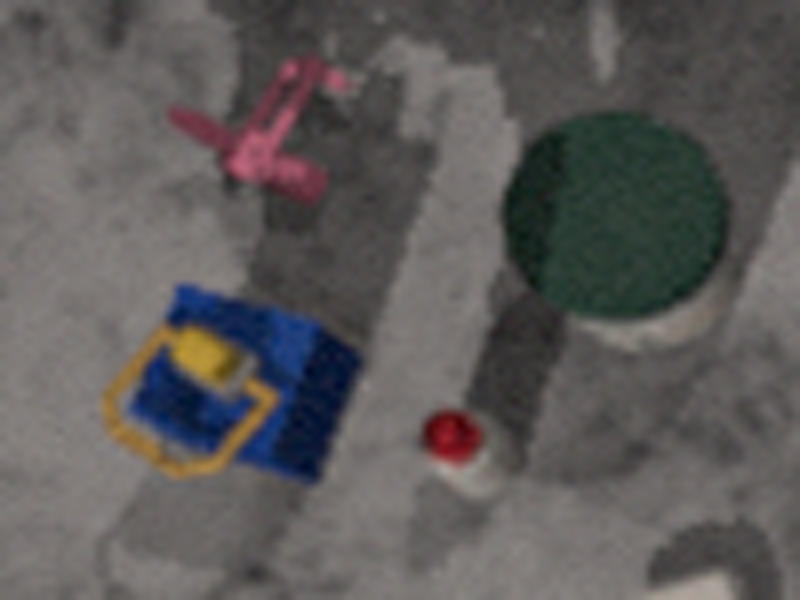

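Emit:
drive_tool(
  deltas=[
    [[-0.045,0.01,0.004],[0,0,0],0.0854],
    [[-0.09,0.02,0.008],[0,0,0],0.0854],
    [[-0.135,0.03,0.012],[0,0,0],0.0854],
    [[-0.18,0.04,0.016],[0,0,0],0.0854],
    [[-0.217,0.047,0.02],[0,0,0],0.0854],
    [[-0.217,0.047,0.02],[0,0,0],0.0854],
    [[-0.217,0.047,0.02],[0,0,0],0.0854],
  ],
)

```text
clock: 2.15
tool_pos: [0.4504, 0.414, 0.2217]
tool_rot: [-0.724, -3.056, 0.001]
wrist_force: [-1.6, 0.1, 0.6]
finger_gap: 0.0856
```

```bash
python3 - <<'E'
from h import *
print({k:v for k,v in r.read_state().items() if k in('clock','tool_pos','tool_rot','qvel')})
T=Tcw('wrist'); save('w1',camera('wrist'))
np.save('T1.npy',T)
for l in ['linchpin','ring_bar','pin_block','antiserum_r']:
    for d in finder.recognise('wrist',l)[:3]:
        P=toW('wrist',d['centre'],T); print(l,round(d['p'],2),P.round(4),proj('wrist',P,T).round())
E
```

```text
{'clock': 2.15, 'qvel': array([ 0.0326696 , -0.02512009, -0.01030248,  0.00311484,  0.00109923,
        0.0002333 ]), 'tool_pos': array([0.4503775 , 0.41398314, 0.22166619]), 'tool_rot': array([-7.24472418e-01, -3.05583319e+00,  1.32945645e-03])}
linchpin 0.94 [0.5465 0.4127 0.0274] [369. 313.]
linchpin 0.88 [0.4564 0.4169 0.0766] [326. 231.]
linchpin 0.81 [0.3002 0.3483 0.0359] [135.  63.]
ring_bar 0.94 [0.2802 0.3615 0.0474] [127.  21.]
ring_bar 0.9 [0.5683 0.4044 0.0247] [370. 337.]
ring_bar 0.88 [0.4387 0.4303 0.0702] [332. 197.]
pin_block 0.6 [0.4637 0.415  0.0623] [327. 236.]
```

View pics/w1.png

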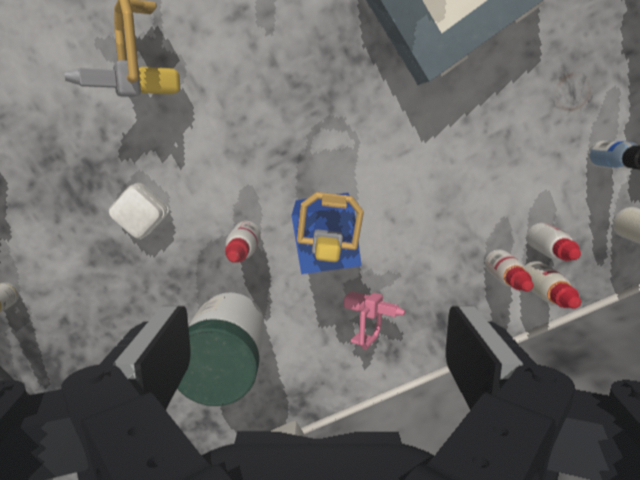

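```bash
python3 - <<'E'
import cv2
s=cv2.imread('pics/w1.png')
cv2.imwrite('pics/w1c.png',cv2.resize(s[175:290,270:400],(780,690),interpolation=cv2.INTER_CUBIC)[:600])
E
```

```text
(no output)
```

View pics/w1c.png

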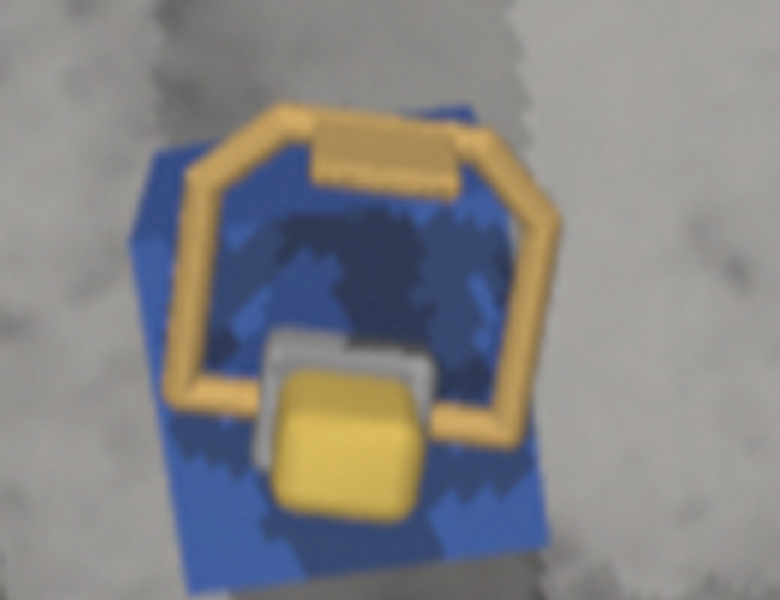

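```bash
python3 - <<'E'
from h import *
T=np.load('T1.npy')
f=lambda x,y,z: ray('wrist',((x+.5)/6+270-.5,(y+.5)/6+175-.5),z,T)
top=f(347,470,.09); hl=f(178,393,.067); hr=f(510,435,.067); bl=f(285,112,.066);br=f(490,135,.066)
ll=f(200,185,.066); lr=f(545,225,.066)
print('top',top.round(4),'hinge mid',((hl+hr)/2).round(4),'barmid',((bl+br)/2).round(4),'w',np.linalg.norm(hl-hr))
Rt=R.from_rotvec([-.72447,-3.05583,.00133]).as_matrix()
for a,b in[(hl,hr),(bl,br),(ll,lr)]:
    d=Rt.T@(b-a); print('ang',np.degrees(np.arctan2(-d[0],d[1])))
m=(bl+br)/2-(hl+hr)/2; d=Rt.T@m; print('x dir',np.degrees(np.arctan2(d[1],d[0])),np.linalg.norm(m))
# block top corners
for c in [(150,155),(470,108),(548,543),(190,592)]: print(f(*c,.06).round(4))
print('tool x,y world',Rt[:,0].round(3),Rt[:,1].round(3))
E
```

```text
top [0.4667 0.4129 0.09  ] hinge mid [0.4671 0.4128 0.067 ] barmid [0.4391 0.4321 0.066 ] w 0.038632076074010445
ang 7.363061400706504
ang 6.333098864523104
ang 6.6008377215137815
x dir 7.815380719892766 0.03397267302043637
[0.4312 0.4058 0.06  ]
[0.4427 0.441  0.06  ]
[0.4943 0.4268 0.06  ]
[0.4807 0.3856 0.06  ]
tool x,y world [-0.894  0.449  0.001] [ 0.449  0.894 -0.001]
```

Emit:
drive_tool(
  deltas=[
    [[-0.0152,0.0065,0.03],[0,0,7],0.045],
    [[-0.0152,0.0065,0.07],[0,0,7],0.045],
    [[-0.0152,0.0065,0.095],[0,0,7],0.045],
    [[-0.0152,0.0065,0.1],[0,0,7],0.045],
    [[-0.0152,0.0065,0.1],[0,0,7],0.045],
  ],
)

```text
clock: 2.9
tool_pos: [0.4655, 0.4136, 0.1222]
tool_rot: [-0.906, -3.008, 0.002]
wrist_force: [-0.4, 0.1, 0.3]
finger_gap: 0.045
```

```bash
python3 - <<'E'
from h import *
s=r.read_state();print(s['tool_pos'],s['tool_rot'],s['finger_gap'])
T=Tcw('wrist'); save('w2',camera('wrist'))
print(proj('wrist',[.467,.4128,.09],T))
E
```

```text
[0.46553841 0.41364147 0.1222049 ] [-9.05561933e-01 -3.00759874e+00  1.53457814e-03] 0.044967211831560154
[317.32917463 293.95112331]
```

View pics/w2.png

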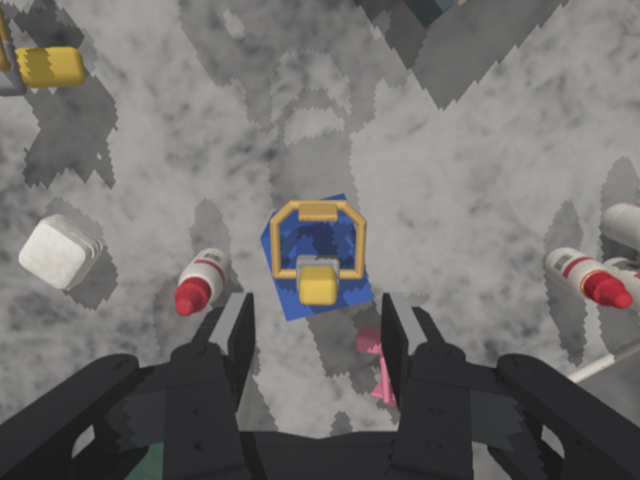

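Emit:
drive_tool(
  deltas=[
    [[-0.0015,0,0.025],[0,0,0],0.045],
    [[-0.0015,0,0.04],[0,0,0],0.045],
    [[-0.0015,0,0.04],[0,0,0],0.045],
    [[-0.0015,0,0.04],[0,0,0],0.01],
    [[-0.0015,0,0.04],[0,0,0],0.01],
    [[-0.0015,0,0.04],[0,0,0],0.01],
    [[-0.0015,0,0.04],[0,0,0],0.01],
    [[-0.0015,0,0.04],[0,0,0],0.01],
  ],
)

```text
clock: 3.75
tool_pos: [0.4684, 0.4133, 0.0845]
tool_rot: [0.907, 3.006, 0.004]
wrist_force: [-1.5, -1.1, 6.9]
finger_gap: 0.014
```

```bash
python3 - <<'E'
from h import *
s=r.read_state();print(s)
T=Tcw('wrist'); save('w3',camera('wrist'))
E
```

```text
{'clock': 3.75, 'q': array([ 7.22948217e-01,  3.50713006e-01, -1.01137304e-01,  1.11593577e+00,
       -1.03609781e-05,  1.30895068e+00]), 'qvel': array([-0.0008354 , -0.0005272 ,  0.00047735, -0.00051166,  0.00043203,
       -0.00128314]), 'effort': array([ 1.22531871e-01, -5.26343966e+01,  3.21758580e+01, -8.44650809e-01,
        3.97478091e-02,  1.55665301e-02]), 'tool_pos': array([0.46838827, 0.4132539 , 0.0844851 ]), 'tool_rot': array([0.906915  , 3.00617309, 0.00400851]), 'wrist_force': array([-1.45439784, -1.08880879,  6.89338919]), 'ft_torque': array([-0.2806122 ,  0.2567856 ,  0.00122195]), 'finger_gap': 0.014021193992653915}
```

View pics/w3.png

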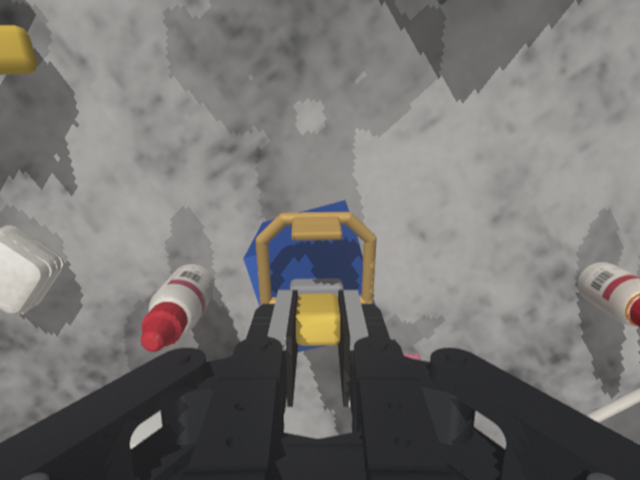

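Emit:
drive_tool(
  deltas=[
    [[0,0,-0.02],[0,0,0],0.01],
    [[0,0,-0.05],[0,0,0],0.01],
    [[0,0,-0.09],[0,0,0],0.01],
    [[0,0,-0.12],[0,0,0],0.01],
    [[0,0,-0.12],[0,0,0],0.01],
  ],
)

```text
clock: 4.3
tool_pos: [0.4694, 0.4142, 0.2083]
tool_rot: [0.906, 3.003, 0.012]
wrist_force: [-0.1, 1.1, -1.0]
finger_gap: 0.0144
```

```bash
python3 - <<'E'
from h import *
s=r.read_state();print(s['tool_pos'],s['wrist_force'],s['finger_gap'])
save('t2',camera('top'));save('w4',camera('wrist'))
f=lambda x,y,z: ray('top',(310+(x+.5)/5.6-.5,180+(y+.5)/5.6-.5),z)
hole=f(113,282,.085); print('hole',hole)
knob=f(398,145,.141);print('knobtop',knob)
cl=f(190,208,.092);ch=f(207,350,.092);print('cheek',cl,ch)
p1=f(412,425,.052);p2=f(705,377,.052);print('housing front edge',p1,p2, np.degrees(np.arctan2((p1-p2)[0],(p1-p2)[1])))
print('bolts',f(165,160,.014),f(217,457,.014))
print('tip',f(655,312,.058),'mark',f(583,362,.058))
t=cv2.imread('pics/t2.png')
cv2.imwrite('pics/c4.png',cv2.resize(t[170:290,300:460],(800,600),interpolation=cv2.INTER_CUBIC))
E
```

```text
[0.46936346 0.41420286 0.20830752] [-0.06400697  1.0707198  -0.9908226 ] 0.014354352078588494
hole [0.4543239 0.1043681 0.085    ]
knobtop [ 0.49667984 -0.0065517   0.141     ]
cheek [0.48300315 0.07303428 0.092     ] [0.42499916 0.0670008  0.092     ]
housing front edge [ 0.39924168 -0.01796308  0.052     ] [ 0.41799285 -0.13880996  0.052     ] -8.819949284212242
bolts [0.52055816 0.08178858 0.014     ] [0.39138045 0.06125515 0.014     ]
tip [ 0.44432806 -0.11821251  0.058     ] mark [ 0.42383176 -0.08802209  0.058     ]
```

View pics/w4.png

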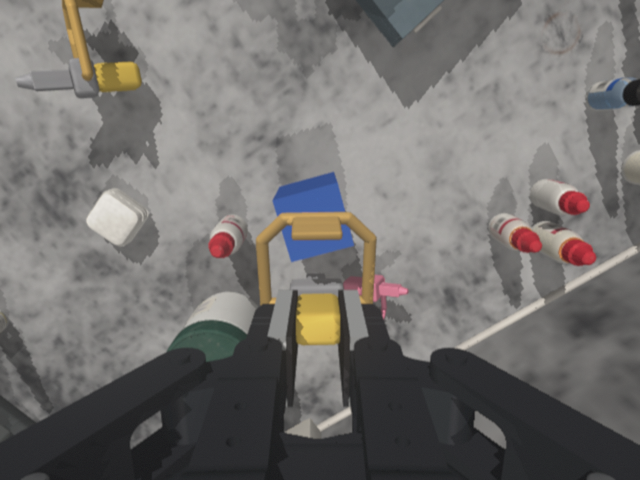

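View pics/c4.png

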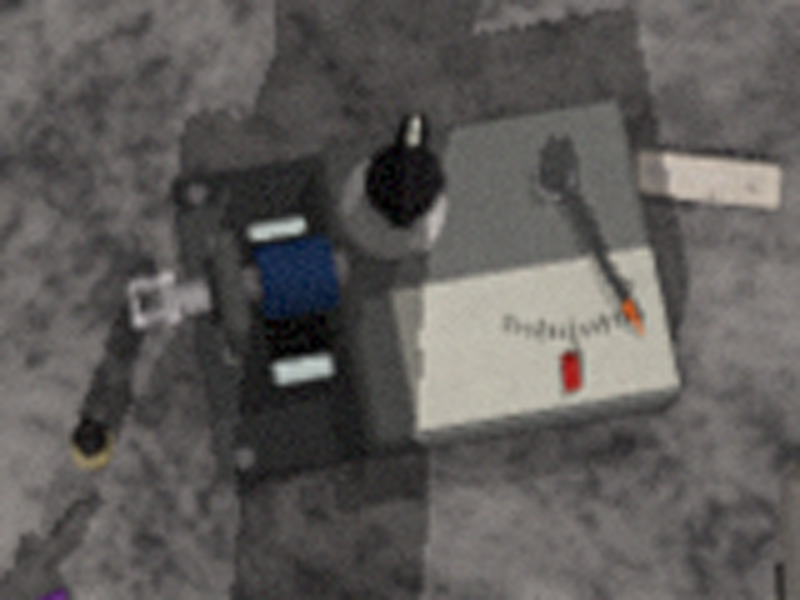

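Emit:
drive_tool(
  deltas=[
    [[-0.019,-0.03,0],[0,0,6],0.01],
    [[-0.043,-0.067,0],[0,0,13],0.01],
    [[-0.067,-0.105,0],[0,0,20],0.01],
    [[-0.091,-0.143,0],[0,0,26],0.01],
    [[-0.115,-0.181,0],[0,0,32],0.01],
    [[-0.139,-0.219,0],[0,0,38],0.01],
    [[-0.163,-0.257,0],[0,0,43],0.01],
    [[-0.182,-0.287,0],[0,0,47.5],0.01],
    [[-0.193,-0.303,0],[0,0,47.5],0.01],
    [[-0.193,-0.303,0],[0,0,47.5],0.01],
    [[-0.193,-0.303,0],[0,0,47.5],0.01],
  ],
)

```text
clock: 5.5
tool_pos: [0.4604, 0.0533, 0.2012]
tool_rot: [-2.042, -2.385, 0.002]
wrist_force: [-0.7, 0.7, -0.5]
finger_gap: 0.0141
```

```bash
python3 - <<'E'
from h import *
s=r.read_state();print(s['tool_pos'],s['tool_rot'],s['q'],s['wrist_force'],s['finger_gap'])
T=Tcw('wrist'); np.save('T5.npy',T); save('w5',camera('wrist'))
print(proj('wrist',[.4543,.1044,.085],T))
E
```

```text
[0.46041762 0.0533055  0.20121966] [-2.04217891e+00 -2.38535104e+00  1.58937593e-03] [ 1.15026047e-01  1.44891212e-02 -2.49672628e-01  1.30837352e+00
  3.86423760e-04  1.53111393e+00] [-0.65745972  0.74388021 -0.54857118] 0.01405402564483757
[320.48675632 148.80379335]
```

View pics/w5.png

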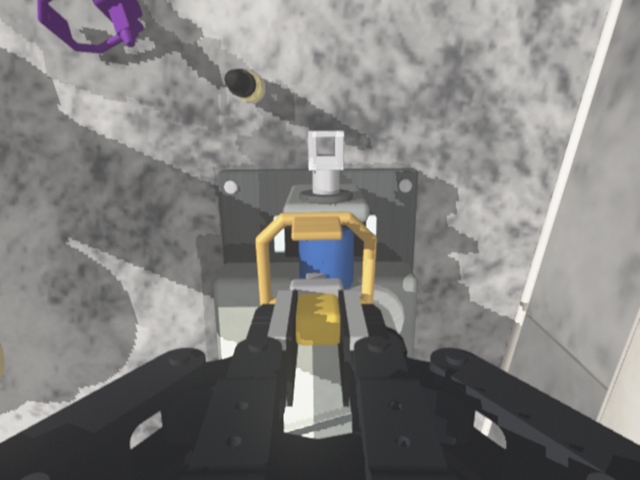

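```bash
python3 - <<'E'
import cv2
s=cv2.imread('pics/w5.png')
cv2.imwrite('pics/w5c.png',cv2.resize(s[120:210,265:385],(800,600),interpolation=cv2.INTER_CUBIC))
cv2.imwrite('pics/w5d.png',cv2.resize(s[200:350,225:425],(800,600),interpolation=cv2.INTER_CUBIC))
E
```

```text
(no output)
```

View pics/w5c.png

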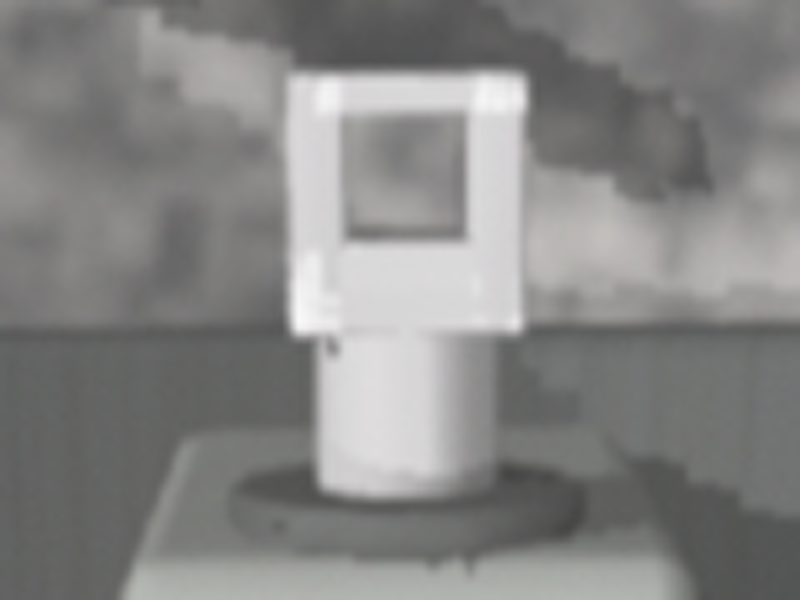

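View pics/w5d.png

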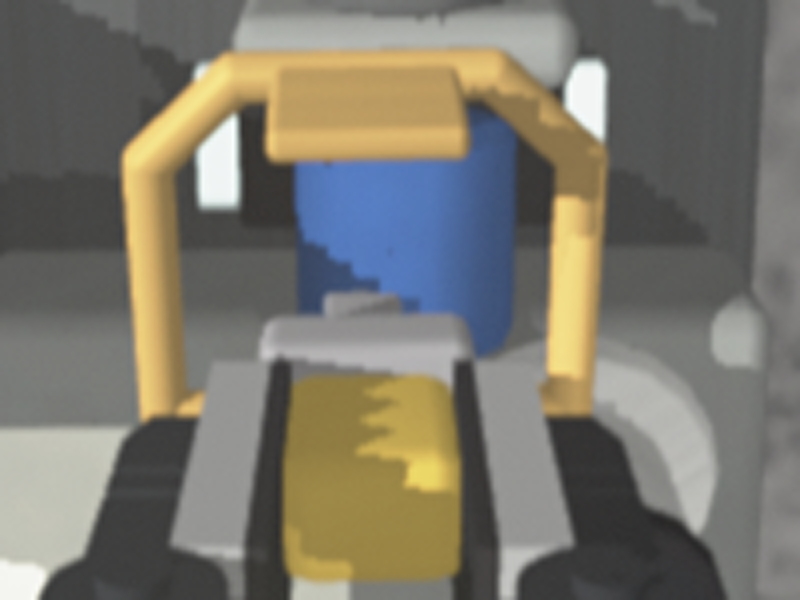

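```bash
python3 - <<'E'
from h import *
T=np.load('T5.npy')
s=r.read_state();Rt=R.from_rotvec(s['tool_rot']).as_matrix();p=s['tool_pos']
tool=lambda P: (Rt.T@(P-p)*1000).round(1)
f=lambda x,y,z,k,u0,v0: ray('wrist',((x+.5)/k+u0-.5,(y+.5)/k+v0-.5),z,T)
h=lambda x,y,z=.085: f(x,y,z,6.6667,265,120)
print('hole',h(407,175).round(4),tool(h(407,175)), 'hole vis',tool(h(405,175)))
cs=[h(290,72),h(525,72),h(525,333),h(290,333)];print([tool(c) for c in cs])
g=lambda x,y,z: f(x,y,z,4,225,200)
zp=p[2]-.0245
print('bar L/R outer',tool(g(232,52,zp+.006)),tool(g(505,52,zp+.006)))
print('ring legs L/R mid',tool(g(150,250,zp+.006)),tool(g(580,250,zp+.006)))
print('head front corners z10', tool(g(262,340,zp+.01)),tool(g(470,340,zp+.01)))
print('grip top L/R front',tool(g(290,440,zp+.03)),tool(g(460,440,zp+.03)),tool(g(372,580,zp+.03)))
print('tool axes',Rt.round(4))
E
```

```text
hole [0.4569 0.1065 0.085 ] [ 52.5   4.7 116.5] hole vis [ 52.5   4.5 116.5]
[array([ 61. ,  -5.1, 116.5]), array([ 61. ,  14.5, 116.4]), array([ 39.3,  14.9, 116.4]), array([ 39.3,  -5.3, 116.5])]
bar L/R outer [ 35.  -12.2  18.5] [35.  12.1 18.5]
ring legs L/R mid [ 16.4 -20.1  18.5] [16.5 19.3 18.5]
head front corners z10 [ 9.2 -9.7 14.5] [ 9.2  9.1 14.5]
grip top L/R front [ 8.6 -6.3 -5.5] [ 8.6  7.3 -5.5] [-3.8  0.3 -5.5]
tool axes [[-1.552e-01  9.879e-01 -1.400e-03]
 [ 9.879e-01  1.552e-01  2.000e-04]
 [ 4.000e-04 -1.400e-03 -1.000e+00]]
```

Emit:
drive_tool(
  deltas=[
    [[0.03,0.003,0],[0,0,0],0.01],
    [[0.052,0.005,0.02],[0,0,0],0.01],
    [[0.052,0.005,0.045],[0,0,0],0.01],
    [[0.052,0.005,0.06],[0,0,0],0.01],
    [[0.052,0.005,0.06],[0,0,0],0.01],
    [[0.052,0.005,0.06],[0,0,0],0.01],
  ],
)

```text
clock: 6.15
tool_pos: [0.4576, 0.1065, 0.1423]
tool_rot: [-2.04, -2.389, 0.001]
wrist_force: [-0.8, 0.2, 0.2]
finger_gap: 0.0145
```

```bash
python3 - <<'E'
from h import *
s=r.read_state();print(s['tool_pos'],s['tool_rot'],s['qvel'],s['wrist_force'],s['finger_gap'])
Rt=R.from_rotvec(s['tool_rot']).as_matrix()
print('hole rel tool mm',Rt.T@(np.array([.4569,.1065,.085])-s['tool_pos'])*1000)
im=camera('wrist'); save('w6',im); s2=camera('scene'); save('s6',s2)
cv2.imwrite('pics/s6c.png',cv2.resize(s2[180:300,250:410],(800,600),interpolation=cv2.INTER_CUBIC)[:,:,::-1])
cv2.imwrite('pics/w6c.png',cv2.resize(im[200:350,225:425],(800,600),interpolation=cv2.INTER_CUBIC)[:,:,::-1])
E
```

```text
[0.45758047 0.10645315 0.14229221] [-2.03965904e+00 -2.38869736e+00  8.15101248e-04] [-0.01012174 -0.01109884  0.02462529  0.0026179  -0.00193957 -0.00131696] [-0.75285556  0.15780555  0.15935007] 0.01451317877842084
hole rel tool mm [ 0.14777269 -0.62127729 57.29270669]
```

View pics/w6c.png

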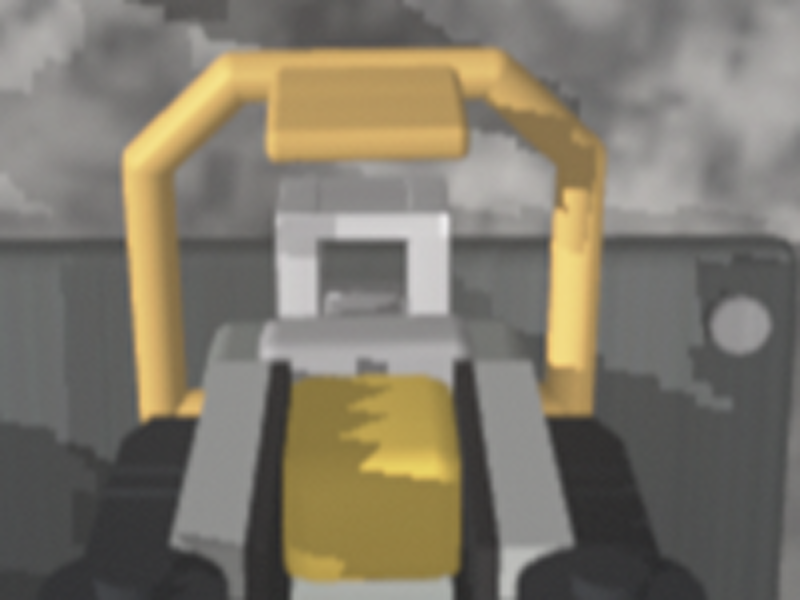

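View pics/s6c.png

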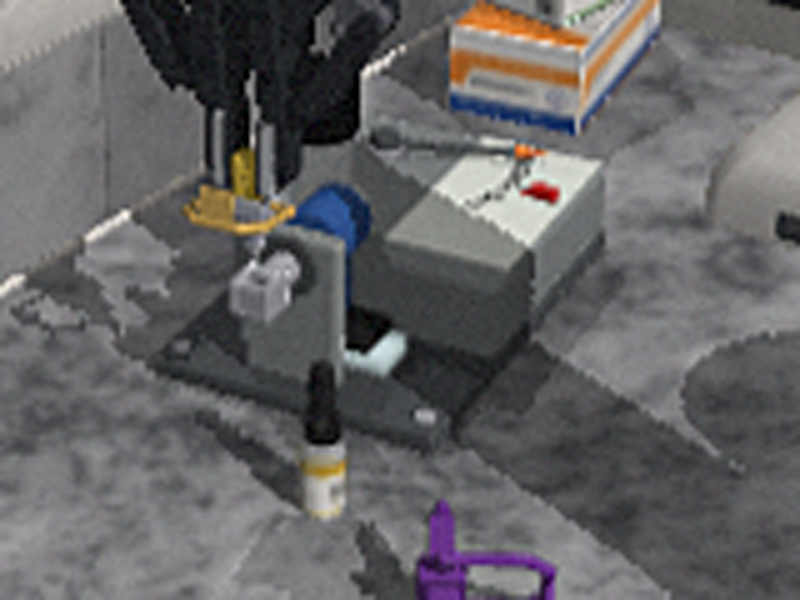

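Emit:
drive_tool(
  deltas=[
    [[0,-0.0006,0],[0,0,0],0.01],
    [[0,-0.0006,0.008],[0,0,0],0.01],
    [[0,-0.0006,0.013],[0,0,0],0.01],
    [[0,-0.0006,0.018],[0,0,0],0.01],
    [[0,-0.0006,0.018],[0,0,0],0.01],
  ],
)

```text
clock: 6.75
tool_pos: [0.4566, 0.1053, 0.1233]
tool_rot: [-2.042, -2.387, 0.002]
wrist_force: [0.0, 0.0, -0.1]
finger_gap: 0.0143
```

Emit:
drive_tool(
  deltas=[
    [[0.0006,0.0003,0.004],[0,0,0],0.01],
    [[0.0006,0.0003,0.008],[0,0,0],0.01],
    [[0.0006,0.0003,0.012],[0,0,0],0.01],
    [[0.0006,0.0003,0.0145],[0,0,0],0.01],
    [[0.0006,0.0003,0.0145],[0,0,0],0.01],
  ],
)

```text
clock: 7.25
tool_pos: [0.4574, 0.1062, 0.1097]
tool_rot: [-2.042, -2.388, 0.0]
wrist_force: [-0.4, -0.3, -1.1]
finger_gap: 0.0144
```

```bash
python3 - <<'E'
from h import *
s=r.read_state();print(s['tool_pos'],s['tool_rot'],s['wrist_force'],s['finger_gap'])
im=camera('wrist'); s2=camera('scene')
cv2.imwrite('pics/s7c.png',cv2.resize(s2[200:280,270:350],(600,600),interpolation=cv2.INTER_CUBIC)[:,:,::-1])
cv2.imwrite('pics/w7c.png',cv2.resize(im[200:350,225:425],(800,600),interpolation=cv2.INTER_CUBIC)[:,:,::-1])
E
```

```text
[0.45735414 0.10617268 0.10969025] [-2.04175297e+00 -2.38758202e+00  1.56641872e-04] [-0.4041585  -0.25309858 -1.07723209] 0.014389784056758025
```

View pics/s7c.png

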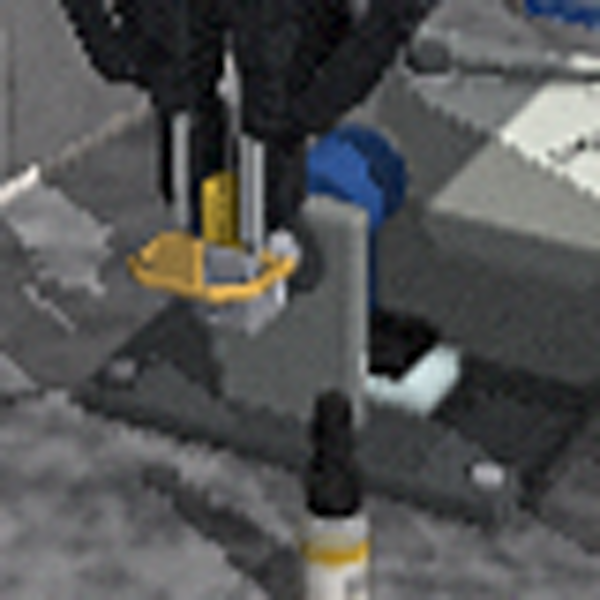

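View pics/w7c.png

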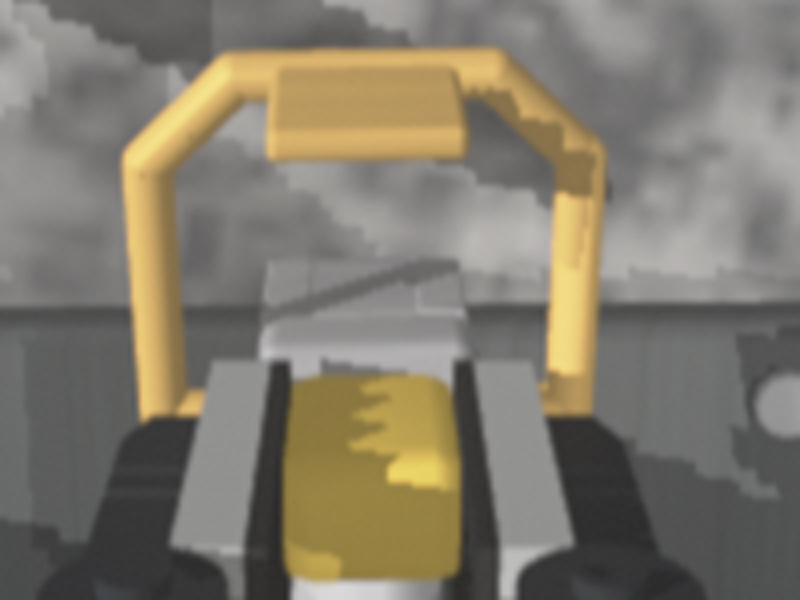

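Emit:
drive_tool(
  deltas=[
    [[0,0,0.001],[0,0,0],0.01],
    [[0,0,0.002],[0,0,0],0.01],
    [[0,0,0.002],[0,0,0],0.01],
    [[0,0,0.002],[0,0,0],0.01],
  ],
)

```text
clock: 7.75
tool_pos: [0.4575, 0.1062, 0.1093]
tool_rot: [2.041, 2.387, 0.002]
wrist_force: [-5.9, -1.2, 12.0]
finger_gap: 0.0144
```

Emit:
drive_tool(
  deltas=[
    [[0,0,0],[0,0,0],0.03],
    [[0,0,-0.002],[0,0,0],0.045],
    [[0,0,-0.002],[0,0,0],0.045],
    [[0,0,-0.03],[0,0,0],0.045],
    [[0,0,-0.07],[0,0,0],0.045],
    [[0,0,-0.09],[0,0,0],0.045],
    [[0,0,-0.09],[0,0,0],0.045],
  ],
)

```text
clock: 8.45
tool_pos: [0.4591, 0.1066, 0.2008]
tool_rot: [2.04, 2.385, 0.007]
wrist_force: [-0.2, 0.6, 0.2]
finger_gap: 0.0448
```

```bash
python3 - <<'E'
from h import *
s=r.read_state();print(s['tool_pos'],s['tool_rot'],s['wrist_force'],s['finger_gap'])
T=Tcw('wrist');np.save('T8.npy',T);im=camera('wrist'); save('w8',im)
cv2.imwrite('pics/w8c.png',cv2.resize(im[150:300,225:425],(800,600),interpolation=cv2.INTER_CUBIC)[:,:,::-1])
for l in ['linchpin','ring_bar','dropper_y']:
    for d in finder.recognise('wrist',l)[:3]:
        P=toW('wrist',d['centre'],T); print(l,round(d['p'],2),P.round(4),proj('wrist',P,T).round())
E
```

```text
[0.45905665 0.10656995 0.2007842 ] [2.03978948 2.38518147 0.00666592] [-0.17533888  0.6241605   0.15826663] 0.04479265959890819
linchpin 0.91 [0.451  0.1137 0.0993] [304. 229.]
linchpin 0.67 [0.3018 0.1656 0.0309] [95. 95.]
ring_bar 0.85 [0.4479 0.1339 0.0945] [304. 192.]
ring_bar 0.7 [0.2848 0.16   0.0294] [ 70. 100.]
dropper_y 0.57 [0.4057 0.1377 0.052 ] [241. 165.]
```

View pics/w8.png

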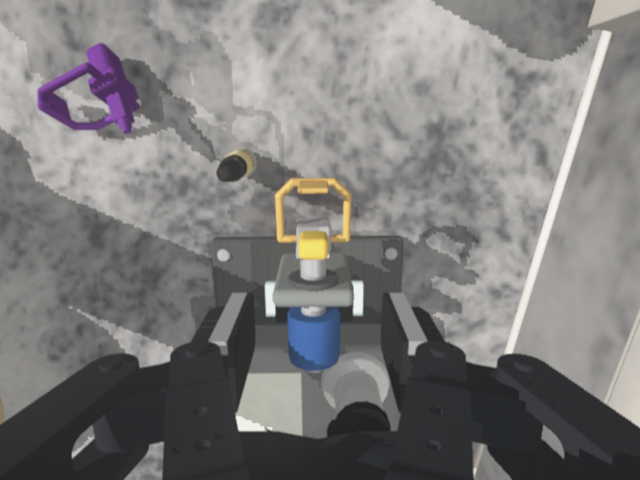

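View pics/w8c.png

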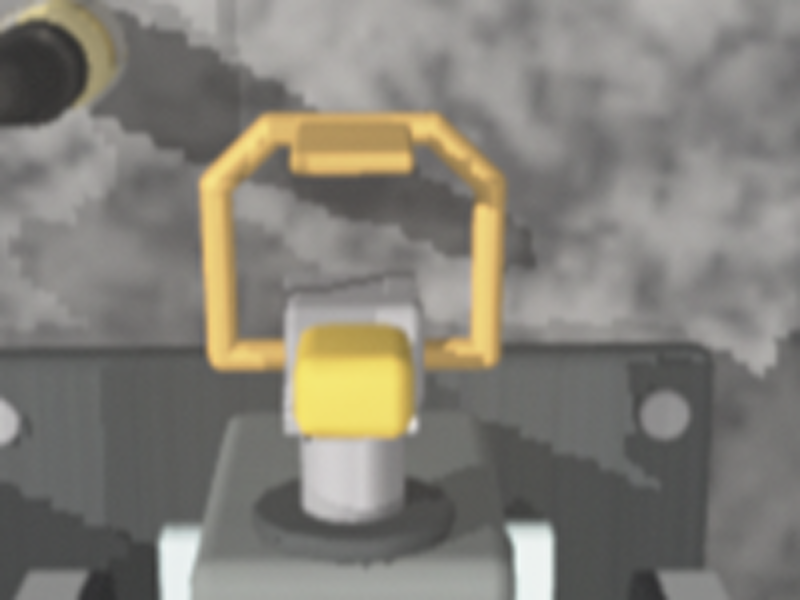

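```bash
python3 - <<'E'
from h import *
T=np.load('T8.npy')
s=r.read_state();Rt=R.from_rotvec(s['tool_rot']).as_matrix();p=s['tool_pos'];print(p,s['tool_rot'])
p=np.array([0.45905665,0.10656995,0.2007842]);Rt=R.from_rotvec([2.0398,2.3852,.0067]).as_matrix()
f=lambda x,y,z: (Rt.T@(ray('wrist',((x+.5)/4+225-.5,(y+.5)/4+150-.5),z,T)-p)*1000).round(1)
print('griptop',f(353,388,.115),'barL,R out',f(265,114,.091),f(440,114,.091),'hinge',f(215,355,.091),f(495,355,.091),'legs',f(215,200,.091),f(490,200,.091))
print('tab top edge L,R',f(293,168,.106),f(412,168,.106))
print('hole',Rt.T@(np.array([.4569,.1065,.085])-p)*1000)
E
```

```text
[0.45678161 0.10603075 0.19634959] [-2.04097131 -2.38658088  0.00278661]
griptop [ 2.8 -2.  85.8] barL,R out [ 35.7 -14.5 109.7] [ 35.7  10.  109.9] hinge [  0.7 -22.3 109.7] [  0.7  18.4 109.9] legs [ 23.5 -21.8 109.7] [ 23.5  17.2 109.9]
tab top edge L,R [ 30.5 -10.   94.7] [30.5  5.8 94.8]
hole [  0.218826    -2.7518712  115.77139682]
```

Emit:
drive_tool(
  deltas=[
    [[0.0275,0,0],[0,0,0],0.0],
    [[0.0275,0,0.02],[0,0,0],0.0],
    [[0.0275,0,0.045],[0,0,0],0.0],
    [[0.0275,0,0.06],[0,0,0],0.0],
    [[0.0275,0,0.06],[0,0,0],0.0],
  ],
)

```text
clock: 9.15
tool_pos: [0.4509, 0.1327, 0.1343]
tool_rot: [-2.039, -2.385, 0.009]
wrist_force: [0.2, -0.3, 0.5]
finger_gap: 0.0004
```

```bash
python3 - <<'E'
from h import *
s=r.read_state();print(s['tool_pos'],s['tool_rot'],s['wrist_force'],s['finger_gap'])
im=camera('wrist'); save('w9',im);s2=camera('scene')
cv2.imwrite('pics/s9c.png',cv2.resize(s2[180:280,270:370],(600,600),interpolation=cv2.INTER_CUBIC)[:,:,::-1])
E
```

```text
[0.45087151 0.13274487 0.13431938] [-2.03935441 -2.38511465  0.00850712] [ 0.24543836 -0.32735679  0.52038713] 0.000351552674243352
```

View pics/w9.png

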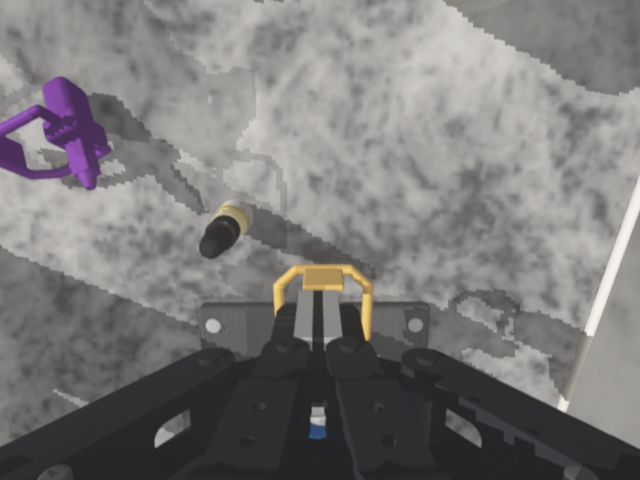

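View pics/s9c.png

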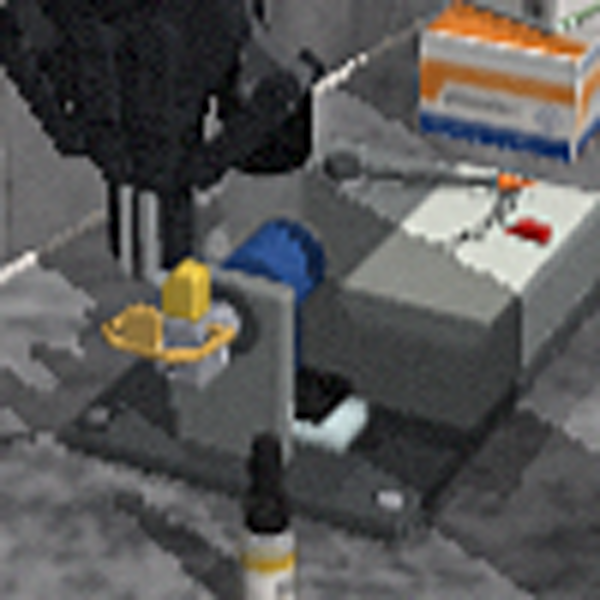

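Emit:
drive_tool(
  deltas=[
    [[0.001,0.0005,0.01],[0,0,0],0.0],
    [[0.001,0.0005,0.018],[0,0,0],0.0],
    [[0.001,0.0005,0.025],[0,0,0],0.0],
    [[0.001,0.0005,0.032],[0,0,0],0.0],
    [[0.001,0.0005,0.039],[0,0,0],0.0],
    [[0.001,0.0005,0.046],[0,0,0],0.0],
  ],
)

```text
clock: 9.85
tool_pos: [0.4536, 0.1339, 0.0912]
tool_rot: [2.041, 2.386, -0.001]
wrist_force: [1.3, -5.0, 2.1]
finger_gap: 0.0004
```

```bash
python3 - <<'E'
from h import *
s=r.read_state();print(s['tool_pos'],s['tool_rot'],s['wrist_force'],s['finger_gap'])
im=camera('wrist'); save('w10',im);s2=camera('scene')
cv2.imwrite('pics/s10c.png',cv2.resize(s2[180:280,270:370],(600,600),interpolation=cv2.INTER_CUBIC)[:,:,::-1])
E
```

```text
[0.4535729  0.13390121 0.09124198] [ 2.04131337e+00  2.38648020e+00 -1.37364171e-03] [ 1.3370986  -4.98155161  2.05179744] 0.0003856110772402126
```

View pics/s10c.png

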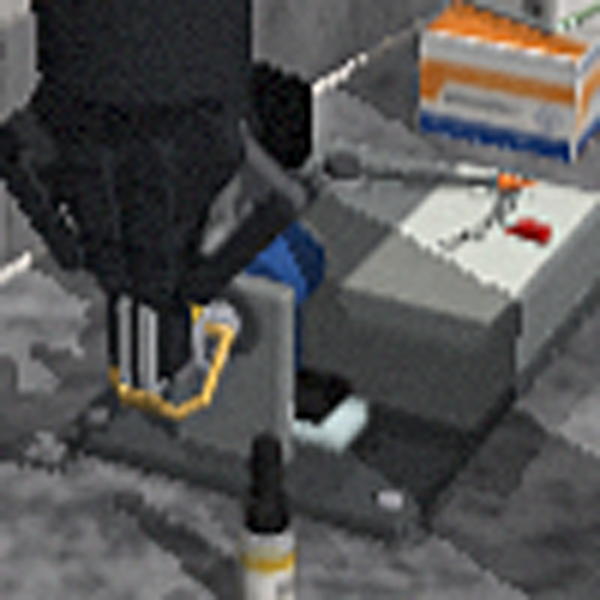

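Emit:
drive_tool(
  deltas=[
    [[-0.002,0,0.003],[0,0,0],0.0],
    [[-0.004,0,0.007],[0,0,0],0.0],
    [[-0.004,0,0.012],[0,0,0],0.0],
    [[-0.004,0,0.017],[0,0,0],0.0],
    [[-0.004,0,0.017],[0,0,0],0.0],
  ],
)

```text
clock: 10.45
tool_pos: [0.4563, 0.127, 0.0782]
tool_rot: [2.038, 2.377, -0.003]
wrist_force: [-4.7, -17.6, 32.1]
finger_gap: -0.0
```

```bash
python3 - <<'E'
from h import *
s=r.read_state();print(s['tool_pos'],s['tool_rot'],s['wrist_force'],s['finger_gap'])
im=camera('wrist'); save('w11',im);s2=camera('scene')
cv2.imwrite('pics/s11c.png',cv2.resize(s2[180:280,270:370],(600,600),interpolation=cv2.INTER_CUBIC)[:,:,::-1])
E
```

```text
[0.45627853 0.12697817 0.0781906 ] [ 2.03759226  2.37706495 -0.00333287] [ -4.74109615 -17.57206814  32.10048379] -1.656834844692601e-05
```

View pics/s11c.png

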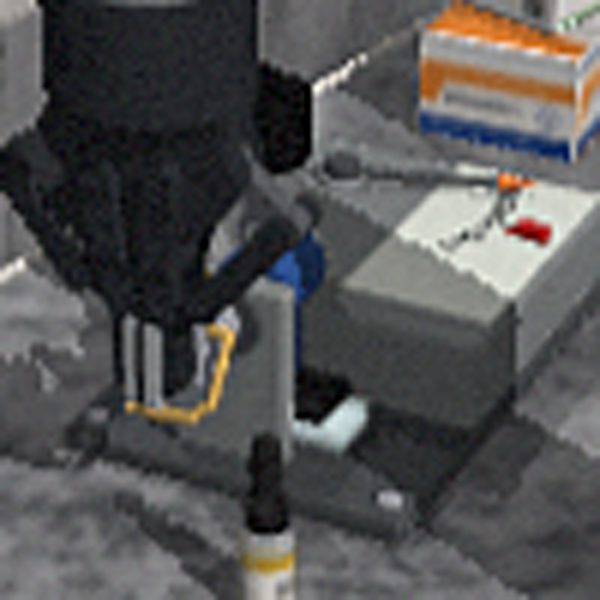

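View pics/w11.png

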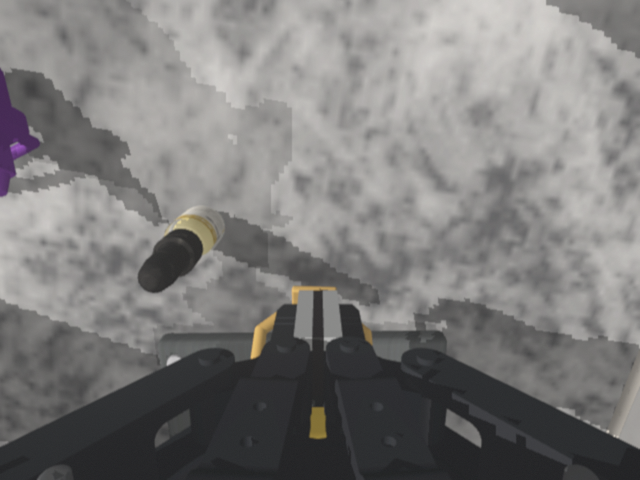

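Emit:
drive_tool(
  deltas=[
    [[0,0,-0.006],[0,0,0],0.0],
    [[0,0,-0.015],[0,0,0],0.0],
    [[0,0,-0.025],[0,0,0],0.0],
    [[0,0,-0.045],[0,0,0],0.0],
    [[0,0,-0.06],[0,0,0],0.0],
    [[0,0,-0.06],[0,0,0],0.0],
  ],
)

```text
clock: 11.15
tool_pos: [0.4553, 0.1312, 0.1368]
tool_rot: [2.04, 2.387, 0.005]
wrist_force: [0.8, 0.5, -0.0]
finger_gap: 0.0003
```

```bash
python3 - <<'E'
from h import *
s=r.read_state();print(s['tool_pos'],s['tool_rot'],s['wrist_force'],s['finger_gap'])
im=camera('wrist'); save('w12',im);s2=camera('scene')
s=r.read_state();print(s['tool_pos'],s['tool_rot'],s['wrist_force'],s['finger_gap'])
cv2.imwrite('pics/s12c.png',cv2.resize(s2[180:280,270:370],(600,600),interpolation=cv2.INTER_CUBIC)[:,:,::-1])
E
```

```text
[0.45529462 0.13119547 0.13682145] [2.04034957 2.38702047 0.00508312] [ 0.80597842  0.52314015 -0.03345239] 0.00026613364572811214
[0.45418778 0.13075459 0.13460344] [-2.04132270e+00 -2.38776556e+00 -7.06042694e-04] [-0.06015294 -0.22019687  0.12328776] 0.0004164088755546989
```

View pics/s12c.png

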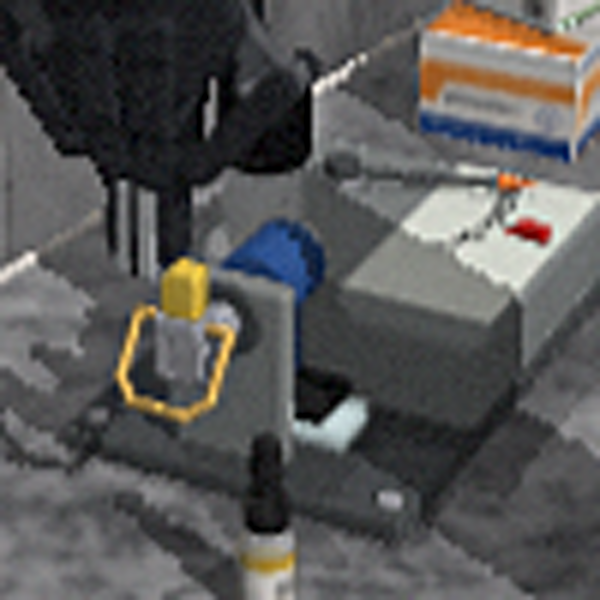

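View pics/w12.png

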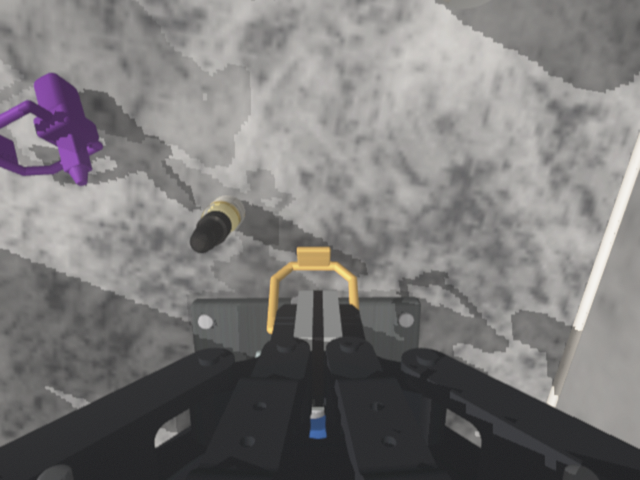

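Emit:
drive_tool(
  deltas=[
    [[0.0075,-0.001,0.015],[0,0,0],0.0],
    [[0.0075,-0.001,0.03],[0,0,0],0.0],
    [[0.0075,-0.001,0.038],[0,0,0],0.0],
    [[0.0075,-0.001,0.045],[0,0,0],0.0],
    [[0.0075,-0.001,0.052],[0,0,0],0.0],
    [[0.0075,-0.001,0.056],[0,0,0],0.0],
    [[0.0075,-0.001,0.056],[0,0,0],0.0],
  ],
)

```text
clock: 11.95
tool_pos: [0.4519, 0.1376, 0.0784]
tool_rot: [-2.042, -2.387, 0.001]
wrist_force: [-0.2, 0.3, 0.1]
finger_gap: 0.0002
```

```bash
python3 - <<'E'
from h import *
s=r.read_state();print(s['tool_pos'],s['tool_rot'],s['wrist_force'],s['finger_gap'])
im=camera('wrist'); save('w13',im);s2=camera('scene')
s=r.read_state();print(s['tool_pos'],s['tool_rot'],s['wrist_force'],s['finger_gap'])
cv2.imwrite('pics/s13c.png',cv2.resize(s2[180:280,270:370],(600,600),interpolation=cv2.INTER_CUBIC)[:,:,::-1])
E
```

```text
[0.45186616 0.13759029 0.07844183] [-2.04185295e+00 -2.38724795e+00  6.18753268e-04] [-0.21088775  0.34336321  0.07102675] 0.00020916437817370155
[0.45213229 0.13780045 0.07904239] [2.04189183e+00 2.38751774e+00 6.44994257e-04] [ 0.15964744 -0.17764586  0.43177642] -1.0929208543337752e-05
```

View pics/s13c.png

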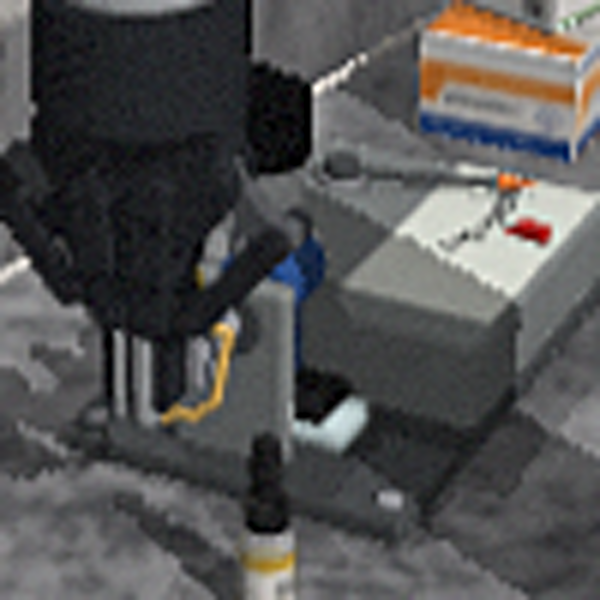

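View pics/w13.png

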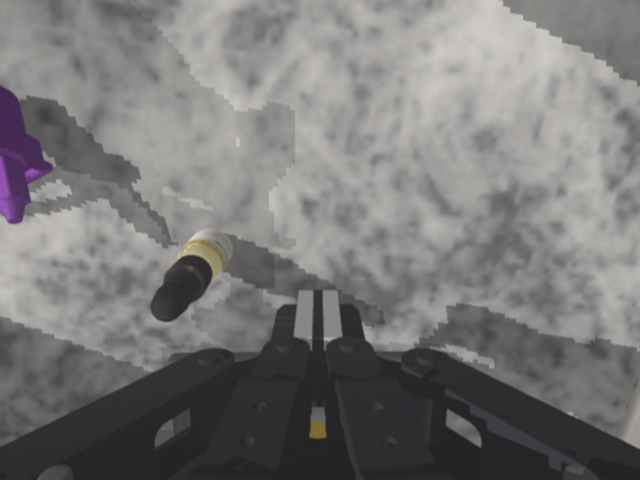

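Emit:
drive_tool(
  deltas=[
    [[0,0,0.004],[0,0,0],0.0],
    [[-0.002,0,0.008],[0,0,0],0.0],
    [[-0.003,0,0.011],[0,0,0],0.0],
    [[-0.003,0,0.011],[0,0,0],0.0],
    [[0.005,0,-0.01],[0,0,0],0.0],
    [[0.01,0,-0.05],[0,0,0],0.0],
    [[0.01,0,-0.09],[0,0,0],0.0],
    [[0.01,0,-0.13],[0,0,0],0.0],
    [[0.01,0,-0.13],[0,0,0],0.0],
  ],
)

```text
clock: 12.95
tool_pos: [0.4528, 0.1484, 0.2142]
tool_rot: [2.039, 2.384, 0.012]
wrist_force: [0.5, -0.1, 0.4]
finger_gap: -0.0002
```

```bash
python3 - <<'E'
from h import *
s=r.read_state();print(s['tool_pos'],s['tool_rot'],s['wrist_force'],s['finger_gap'])
im=camera('wrist'); save('w14',im);s2=camera('scene')
s=r.read_state();print(s['tool_pos'],s['tool_rot'],s['q'])
cv2.imwrite('pics/s14c.png',cv2.resize(s2[200:270,270:340],(700,700),interpolation=cv2.INTER_CUBIC)[:600,:,::-1])
E
```

```text
[0.45278999 0.14844945 0.21420185] [2.03879411 2.38424073 0.01223107] [ 0.54345726 -0.06112818  0.41993104] -0.00016444998244914246
[0.45101778 0.14782791 0.20951034] [2.04109143 2.38682451 0.00324866] [ 3.16624799e-01  3.08769848e-02 -2.14708570e-01  1.32289659e+00
  1.76914835e-04  1.73157689e+00]
```

View pics/s14c.png

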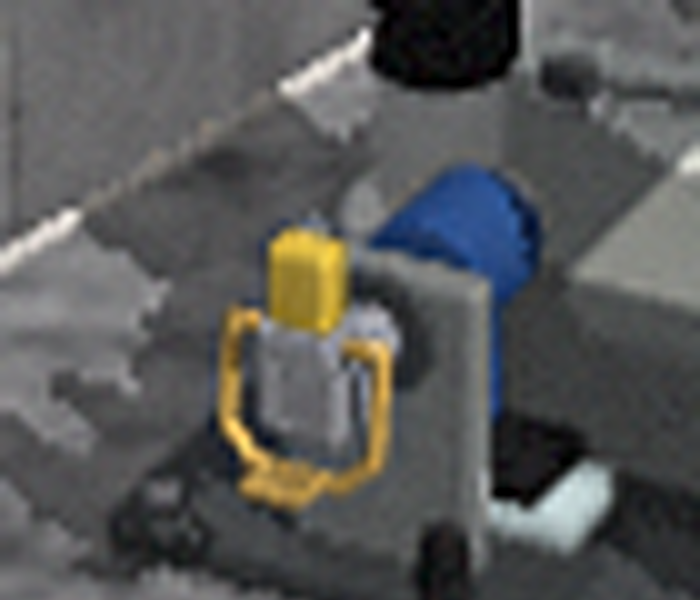

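View pics/w14.png

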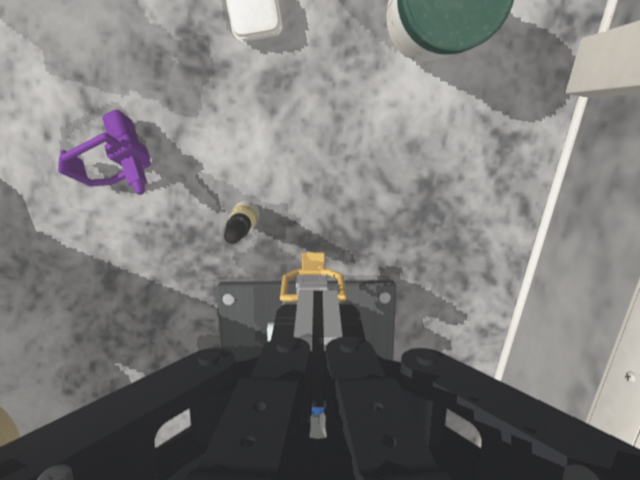

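Emit:
drive_tool(
  deltas=[
    [[-0.035,0.006,-0.01],[0,0,0],0.045],
    [[-0.075,0.013,-0.02],[0,0,0],0.045],
    [[-0.115,0.021,-0.02],[0,0,0],0.045],
    [[-0.15,0.027,-0.02],[0,0,0],0.045],
    [[-0.163,0.029,-0.02],[0,0,0],0.045],
    [[-0.163,0.029,-0.02],[0,0,0],0.045],
    [[-0.163,0.029,-0.02],[0,0,0],0.045],
  ],
)

```text
clock: 13.75
tool_pos: [0.5037, -0.0084, 0.2277]
tool_rot: [-2.041, -2.386, 0.001]
wrist_force: [-0.9, 1.1, 0.3]
finger_gap: 0.0452
```

```bash
python3 - <<'E'
from h import *
s=r.read_state();print(s['tool_pos'],s['tool_rot'])
T=Tcw('wrist');np.save('T15.npy',T);im=camera('wrist'); save('w15',im)
for l in ['knob_grip','needle_tip','mark_tip','needle','set_mark']:
    for d in finder.recognise('wrist',l)[:2]:
        P=toW('wrist',d['centre'],T); print(l,round(d['p'],2),P.round(4),proj('wrist',P,T).round())
s2=camera('scene')
cv2.imwrite('pics/s15c.png',cv2.resize(s2[180:280,270:400],(780,600),interpolation=cv2.INTER_CUBIC)[:,:,::-1])
# predicted ring bar in scene
h=np.array([.4569,.1065,.085]);yd=np.array([-.155,.988,0]);
for th in [.8,1.05,1.3,1.57]:
    b=h+yd*.034*np.cos(th)+np.array([0,0,.006-.034*np.sin(th)])
    print(th,proj('scene',b))
E
```

```text
[ 0.50371511 -0.00843436  0.2277437 ] [-2.04079966e+00 -2.38585862e+00  1.31601363e-03]
knob_grip 0.96 [ 0.5059 -0.0044  0.1333] [322. 241.]
needle_tip 0.75 [ 0.5115 -0.0861  0.0573] [312. 317.]
mark_tip 0.82 [ 0.4282 -0.0803  0.056 ] [204. 293.]
needle 0.87 [ 0.5135 -0.0896  0.0578] [313. 321.]
needle 0.28 [0.4005 0.1277 0.0131] [206.   0.]
set_mark 0.84 [ 0.4246 -0.0842  0.0552] [199. 296.]
0.8 [295.86518768 247.36989352]
1.05 [297.38094053 247.89116755]
1.3 [299.09388177 247.49694874]
1.57 [301.04105699 246.09366087]
```

View pics/w15.png

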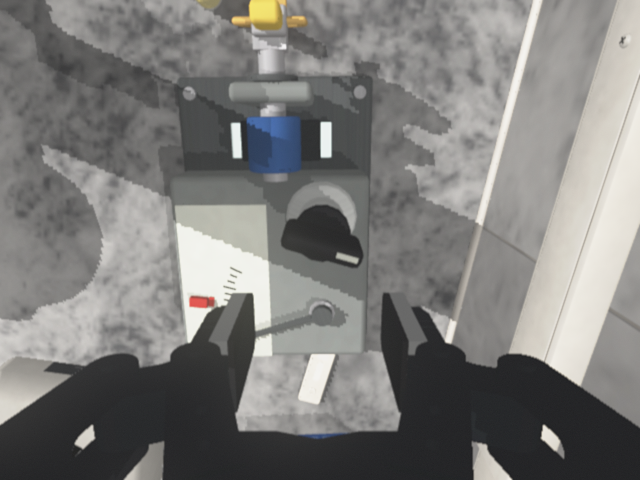

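View pics/s15c.png

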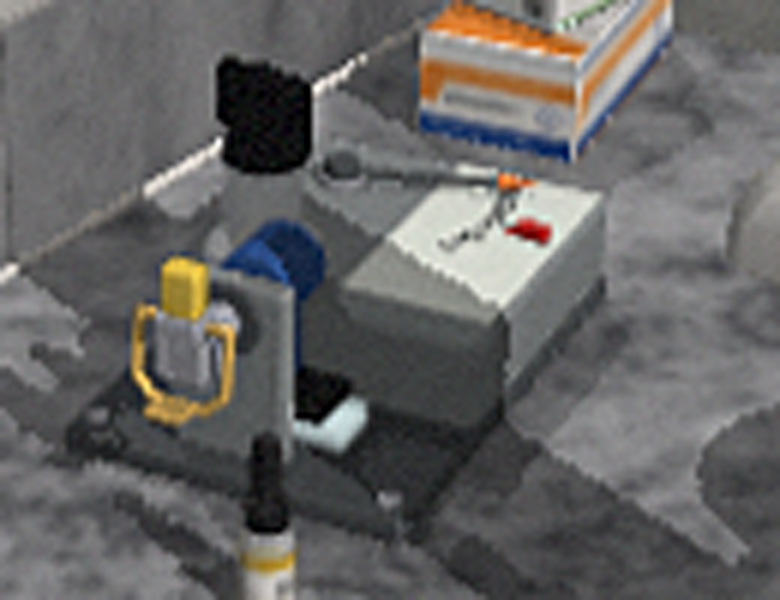

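```bash
python3 - <<'E'
import cv2
s=cv2.imread('pics/w15.png')
cv2.imwrite('pics/w15c.png',cv2.resize(s[180:300,260:400],(770,660),interpolation=cv2.INTER_CUBIC)[:600])
cv2.imwrite('pics/w15d.png',cv2.resize(s[220:340,160:300],(770,660),interpolation=cv2.INTER_CUBIC)[:600])
E
```

```text
(no output)
```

View pics/w15c.png

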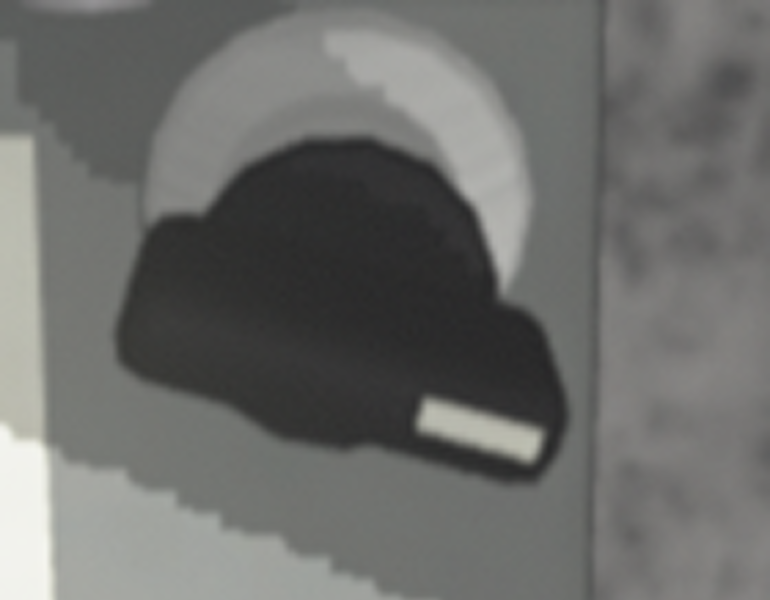

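View pics/w15d.png

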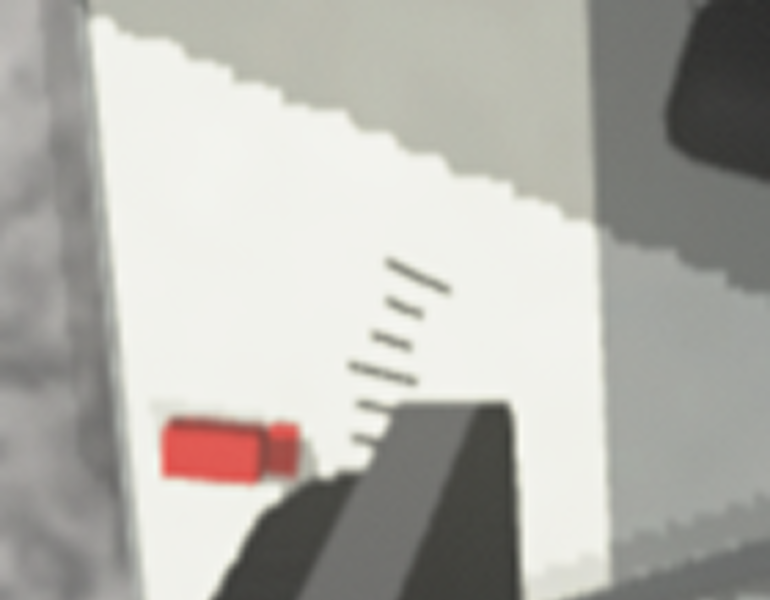

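```bash
python3 - <<'E'
from h import *
T=np.load('T15.npy')
f=lambda x,y,z: ray('wrist',((x+.5)/5.5+260-.5,(y+.5)/5.5+180-.5),z,T)
a=f(425,413,.141);b=f(540,447,.141)
R_=R.from_rotvec([-2.0408,-2.38586,.0013]).as_matrix();d=R_.T@(b-a);print('line',a,b,'len',np.linalg.norm(b-a),'ang from tool y toward -x',np.degrees(np.arctan2(-d[0],d[1])))
u=(b-a)/np.linalg.norm(b-a)
e=f(562,440,.141); l=f(118,335,.141)
print('ends',e,l,np.linalg.norm(e-l),'mid',(e+l)/2,'b-based',b-u*.0215)
k=np.array([.5053,-.0084,.141]);c=get_calibration
p=proj('wrist',k,T);print('pred crop',(p-[260,180])*5.5)
# base disc (column top z97 r16?) center
g=lambda x,y,z: ray('wrist',((x+.5)/5.5+260-.5,(y+.5)/5.5+180-.5),z,T)
print('column L/R',g(148,200,.097),g(530,200,.097), 'top',g(340,8,.097))
h=lambda x,y: ray('wrist',((x+.5)/5.5+160-.5,(y+.5)/5.5+220-.5),.058,T)
print('mark',h(298,448),h(265,450),h(298,425),h(298,475))
print('q6',r.read_state()['q'])
E
```

```text
line [ 0.51444592 -0.008607    0.141     ] [ 0.52604987 -0.01025984  0.141     ] len 0.011721071332660152 ang from tool y toward -x 17.020944067702548
ends [ 0.52802671 -0.00922133  0.141     ] [ 0.48407753 -0.00551446  0.141     ] 0.044105229412070755 mid [ 0.50605212 -0.00736789  0.141     ] b-based [ 0.50476471 -0.00722804  0.141     ]
pred crop [329.67519408 394.49617998]
column L/R [ 0.48332237 -0.00204712  0.097     ] [0.52605703 0.00475531 0.097     ] top [0.50134345 0.02285414 0.097     ]
mark [ 0.43647187 -0.08485186  0.058     ] [ 0.43201311 -0.08586484  0.058     ] [ 0.43615358 -0.08145005  0.058     ] [ 0.43684779 -0.08886963  0.058     ]
q6 [-1.62774900e-02  8.66120905e-02 -1.12741988e-01  1.37113846e+00
  3.29131707e-05  1.39745522e+00]
```

```bash
python3 - <<'E'
from h import *
print('wall foot',ray('top',(400,163),0.),ray('top',(300,163),0.))
print('pipe if z=.2.. ',[ray('top',(400,150),z).round(3) for z in (0,.1,.2)],[ray('top',(400,135),z).round(3) for z in (0,.05,.1,.2)])
print('scene foot',ray('scene',(150,300),0.),ray('scene',(60,343),0))
T=np.load('T15.npy')
print('wrist white line',ray('wrist',(500,150),0.,T),ray('wrist',(480,240),0,T),ray('wrist',(540,10),0,T))
E
```

```text
wall foot [ 0.63597295 -0.0701406   0.        ] [ 6.39336167e-01  1.76995733e-01 -2.22044605e-16]
pipe if z=.2..  [array([ 0.669, -0.071,  0.   ]), array([ 0.635, -0.058,  0.1  ]), array([ 0.601, -0.044,  0.2  ])] [array([ 0.708, -0.072,  0.   ]), array([ 0.689, -0.065,  0.05 ]), array([ 0.671, -0.059,  0.1  ]), array([ 0.633, -0.045,  0.2  ])]
scene foot [0.63497925 0.3952193  0.        ] [0.66204126 0.57613657 0.        ]
wrist white line [0.64434366 0.05783477 0.        ] [ 0.64775698 -0.01903612  0.        ] [0.6463313  0.16306341 0.        ]
```

```bash
python3 - <<'E'
import cv2
s=cv2.imread('pics/scene0.png')
cv2.imwrite('pics/sw.png',cv2.resize(s[80:330,60:390],(792,600)))
E
```

```text
(no output)
```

View pics/sw.png

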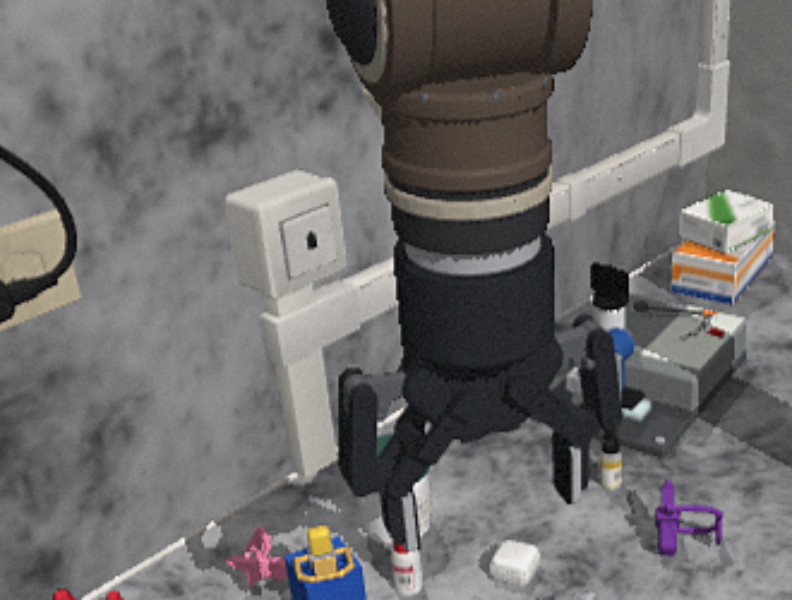

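Emit:
drive_tool(
  deltas=[
    [[0,0.001,0],[0,0,-8.4],0.045],
    [[0,0.001,0],[0,0,-16.8],0.045],
    [[0,0.001,0],[0,0,-25.2],0.045],
    [[0,0.001,0],[0,0,-33.6],0.045],
    [[0,0.001,0],[0,0,-42],0.045],
    [[0,0.001,0],[0,0,-50.4],0.045],
    [[0,0.001,0],[0,0,-58.8],0.045],
    [[0,0.001,0],[0,0,-67.2],0.045],
    [[0,0.001,0],[0,0,-75.6],0.045],
    [[0,0.001,0],[0,0,-84],0.045],
  ],
)

```text
clock: 15.1
tool_pos: [0.5053, -0.0084, 0.2289]
tool_rot: [-0.091, 3.14, 0.0]
wrist_force: [0.4, -0.3, 0.1]
finger_gap: 0.0447
```

Emit:
drive_tool(
  deltas=[
    [[0,0,0],[0,0,-8.4],0.045],
    [[0,0,0],[0,0,-16.8],0.045],
    [[0,0,0],[0,0,-25.2],0.045],
    [[0,0,0],[0,0,-33.6],0.045],
    [[0,0,0],[0,0,-42],0.045],
    [[0,0,0],[0,0,-50.4],0.045],
    [[0,0,0],[0,0,-58.8],0.045],
    [[0,0,0],[0,0,-67.2],0.045],
    [[0,0,0],[0,0,-75.6],0.045],
    [[0,0,0],[0,0,-84],0.045],
  ],
)

```text
clock: 16.1
tool_pos: [0.5053, -0.0084, 0.2289]
tool_rot: [-2.168, 2.273, -0.0]
wrist_force: [-0.2, -0.5, -0.3]
finger_gap: 0.0451
```

Emit:
drive_tool(
  deltas=[
    [[0,0,0],[0,0,-8.4],0.045],
    [[0,0,0],[0,0,-16.8],0.045],
    [[0,0,0],[0,0,-25.2],0.045],
    [[0,0,0],[0,0,-33.6],0.045],
    [[0,0,0],[0,0,-42],0.045],
    [[0,0,0],[0,0,-50.4],0.045],
    [[0,0,0],[0,0,-58.8],0.045],
    [[0,0,0],[0,0,-67.2],0.045],
    [[0,0,0],[0,0,-75.6],0.045],
    [[0,0,0],[0,0,-84],0.045],
    [[0,0,0],[0,0,-85],0.045],
  ],
)

```text
clock: 17.2
tool_pos: [0.5053, -0.0085, 0.2289]
tool_rot: [-3.134, 0.219, -0.0]
wrist_force: [0.2, 0.3, 0.4]
finger_gap: 0.0449
```

```bash
python3 - <<'E'
from h import *
T=Tcw('wrist');np.save('T16.npy',T);im=camera('wrist'); save('w16',im)
s=r.read_state();print(s['tool_pos'],s['tool_rot'],s['q'],s['clock'])
R_=R.from_rotvec(s['tool_rot']).as_matrix();print(R_.round(3),'knob rel',R_.T@(np.array([.5055,-.0075,.141])-s['tool_pos']))
print(proj('wrist',[.5055,-.0075,.141]))
E
```

```text
[ 0.50530499 -0.00850756  0.22888955] [-3.13368359e+00  2.22225573e-01 -2.91715257e-04] [-1.68513721e-02  8.87244879e-02 -1.10519955e-01  1.37136432e+00
  2.92854839e-05 -3.01685080e+00] 17.25
[[ 0.99  -0.141  0.   ]
 [-0.141 -0.99   0.   ]
 [ 0.    -0.    -1.   ]] knob rel [ 3.48299467e-05 -1.02038676e-03  8.78896119e-02]
[315.20295405 251.60780293]
```

View pics/w16.png

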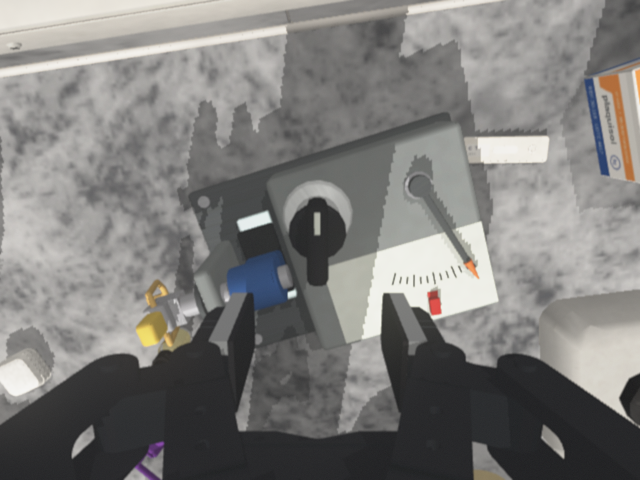

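```bash
python3 - <<'E'
import cv2
s=cv2.imread('pics/w16.png')
cv2.imwrite('pics/w16c.png',cv2.resize(s[160:320,380:510],(650,800),interpolation=cv2.INTER_CUBIC)[200:])
cv2.imwrite('pics/w16d.png',cv2.resize(s[170:300,270:370],(600,780),interpolation=cv2.INTER_CUBIC)[:600])
E
```

```text
(no output)
```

View pics/w16c.png

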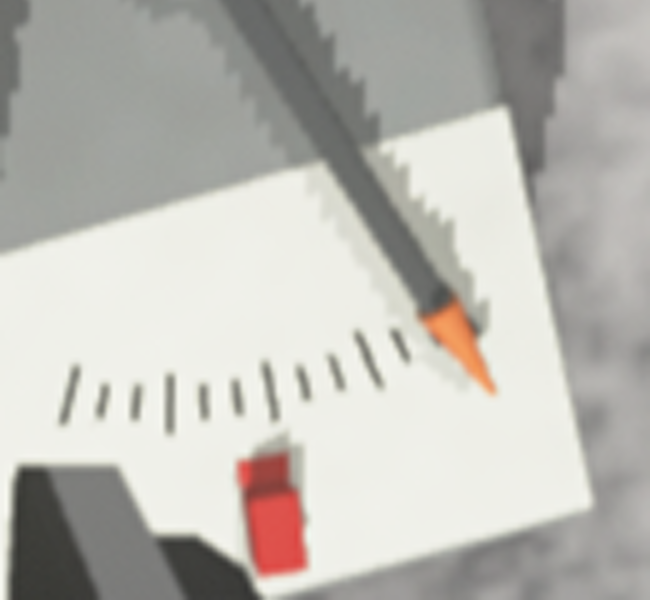

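View pics/w16d.png

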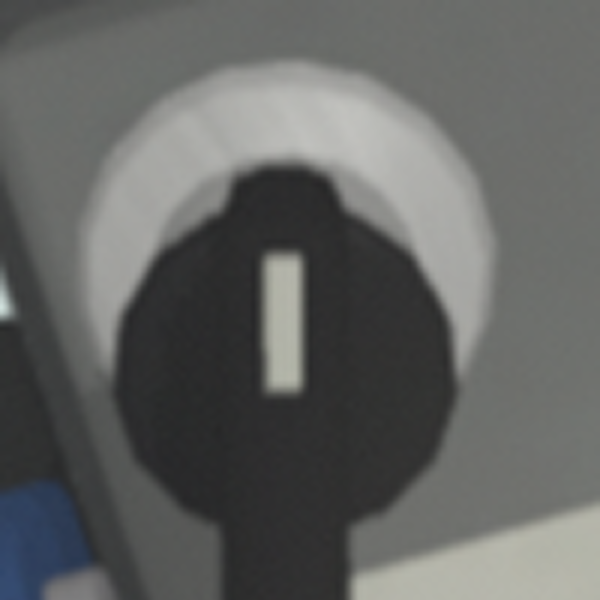

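```bash
python3 - <<'E'
from h import *
T=np.load('T16.npy')
f=lambda x,y,z=.058: ray('wrist',((x+.5)/5+380-.5,(y+200.5)/5+160-.5),z,T)
g=lambda u,v,z=.058: ray('wrist',(u,v),z,T)
tip=f(495,393); 
piv=g(417,185)
pm=np.array([.5170,-.0825,.058])
print('tip',tip,'piv',piv,'tipdist',np.linalg.norm(tip-piv),np.linalg.norm(tip-pm))
for nm,m in [('innerface mid',f(267,478)),('inner top edge',f(272,492,.062)),('inner bot edge',f(263,458,.054)),('outer top',f(280,573,.062))]:
  for p in (piv,pm):
    a=np.arctan2(*(tip-p)[[1,0]]);b=np.arctan2(*(m-p)[[1,0]])
    d=(a-b)%(2*np.pi); print(nm,m.round(4),np.linalg.norm((m-p)[:2]).round(4),'needle->mark rad',d.round(4),'knob',(d/.14).round(3))
i0=r.read_state()
# index line rotation
k=lambda x,y: ray('wrist',((x+.5)/6+270-.5,(y+.5)/6+170-.5),.141,T)
a=k(283,255);b=k(284,390);print('idx',a,b,np.linalg.norm(a-b))
R_=R.from_rotvec(i0['tool_rot']).as_matrix();d=R_.T@(a-b);print(np.degrees(np.arctan2(d[1],d[0])), 'center tool', R_.T@((a+ (b-a)/np.linalg.norm(b-a)*.0215)-i0['tool_pos']))
E
```

```text
tip [ 0.4428232  -0.12167791  0.058     ] piv [ 0.51896222 -0.08135883  0.058     ] tipdist 0.08615554940829767 0.08388746399960743
innerface mid [ 0.4338 -0.087   0.058 ] 0.0853 needle->mark rad 0.421 knob 3.007
innerface mid [ 0.4338 -0.087   0.058 ] 0.0833 needle->mark rad 0.432 knob 3.086
inner top edge [ 0.4333 -0.0867  0.062 ] 0.0858 needle->mark rad 0.4251 knob 3.037
inner top edge [ 0.4333 -0.0867  0.062 ] 0.0838 needle->mark rad 0.4362 knob 3.116
inner bot edge [ 0.4354 -0.0875  0.054 ] 0.0838 needle->mark rad 0.4135 knob 2.954
inner bot edge [ 0.4354 -0.0875  0.054 ] 0.0818 needle->mark rad 0.4246 knob 3.033
outer top [ 0.4199 -0.087   0.062 ] 0.0992 needle->mark rad 0.4301 knob 3.072
outer top [ 0.4199 -0.087   0.062 ] 0.0972 needle->mark rad 0.4396 knob 3.14
idx [ 0.52668849 -0.01122901  0.141     ] [ 0.51468208 -0.00965138  0.141     ] 0.01210961416922445
-0.6269327876355034 center tool [ 3.88022664e-05 -8.35740153e-05  8.78895635e-02]
```

Emit:
drive_tool(
  deltas=[
    [[0,0,0.035],[0,0,-0.5],0.045],
    [[0,0,0.075],[0,0,-0.5],0.045],
    [[0,0,0.1],[0,0,-0.5],0.045],
    [[0,0,0.106],[0,0,-0.5],0.045],
    [[0,0,0.106],[0,0,-0.5],0.03],
    [[0,0,0.106],[0,0,-0.5],0.005],
    [[0,0,0.106],[0,0,-0.5],0.005],
    [[0,0,0.106],[0,0,-0.5],0.005],
    [[0,0,0.106],[0,0,-0.5],0.005],
  ],
)

```text
clock: 18.15
tool_pos: [0.5065, -0.0084, 0.1247]
tool_rot: [-3.134, 0.207, -0.005]
wrist_force: [-0.6, 3.3, 6.3]
finger_gap: 0.0109
```

```bash
python3 - <<'E'
from h import *
s=r.read_state();print(s['tool_pos'],s['tool_rot'],s['q'],s['wrist_force'],s['ft_torque'],s['finger_gap'])
im=camera('wrist'); save('w17',im)
E
```

```text
[ 0.50648137 -0.00839553  0.12470284] [-3.1336592   0.20740872 -0.00518937] [-1.70855259e-02  1.15347944e-01 -3.10686401e-01  1.14140861e+00
  9.09564899e-04 -3.02649467e+00] [-0.57154228  3.32658334  6.33637967] [ 0.45432079  0.23163151 -0.02303161] 0.01094363134238247
```

View pics/w17.png

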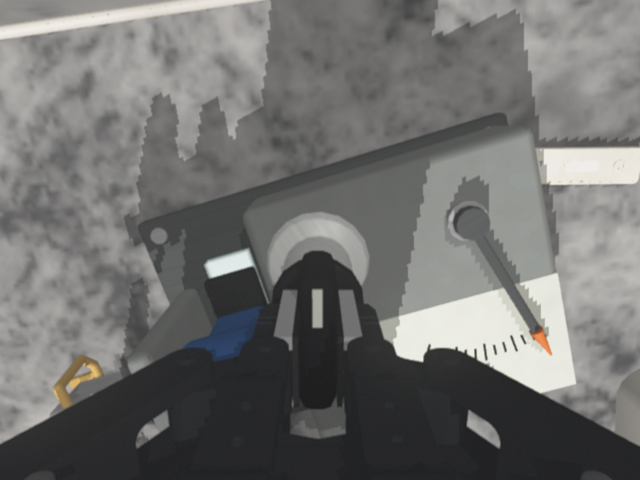

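Emit:
drive_tool(
  deltas=[
    [[0,0,-0.002],[0,0,4],0.005],
    [[0,0,-0.002],[0,0,10],0.005],
    [[0,0,-0.002],[0,0,17],0.005],
    [[0,0,-0.002],[0,0,24],0.005],
    [[0,0,-0.002],[0,0,31],0.005],
    [[0,0,-0.002],[0,0,38],0.005],
    [[0,0,-0.002],[0,0,45],0.005],
    [[0,0,-0.002],[0,0,52],0.005],
    [[0,0,-0.002],[0,0,59],0.005],
    [[0,0,-0.002],[0,0,66],0.005],
    [[0,0,-0.002],[0,0,73],0.005],
    [[0,0,-0.002],[0,0,78],0.005],
  ],
)

```text
clock: 19.4
tool_pos: [0.5058, -0.0088, 0.1248]
tool_rot: [-2.301, 2.139, -0.001]
wrist_force: [1.5, 0.1, -4.9]
finger_gap: 0.0107
```

```bash
python3 - <<'E'
from h import *
s=r.read_state();print(s['tool_pos'],s['tool_rot'],s['q'],s['wrist_force'],s['ft_torque'],s['finger_gap'])
s2=camera('scene')
cv2.imwrite('pics/s18c.png',cv2.resize(s2[180:260,290:390],(800,640),interpolation=cv2.INTER_CUBIC)[:600,:,::-1])
E
```

```text
[ 0.50580971 -0.0088199   0.12475146] [-2.30080196e+00  2.13871471e+00 -9.89786531e-04] [-1.73194320e-02  1.16243046e-01 -3.09552591e-01  1.14433898e+00
 -2.06247688e-04 -1.66110364e+00] [ 1.49051346  0.13455021 -4.94822842] [ 0.11885377 -0.39534977  0.19949817] 0.010736115484080726
```

View pics/s18c.png

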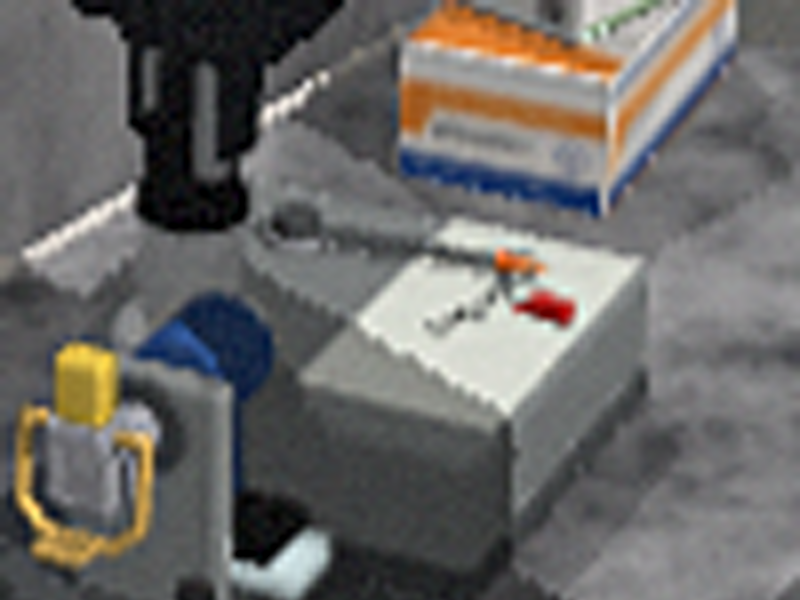

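Emit:
drive_tool(
  deltas=[
    [[0,0,0],[0,0,6],0.005],
    [[0,0,0],[0,0,13],0.005],
    [[0,0,0],[0,0,20],0.005],
    [[0,0,0],[0,0,27],0.005],
    [[0,0,0],[0,0,34],0.005],
    [[0,0,0],[0,0,41],0.005],
    [[0,0,0],[0,0,48],0.005],
    [[0,0,0],[0,0,55],0.005],
    [[0,0,0],[0,0,62],0.005],
    [[0,0,0],[0,0,69],0.005],
    [[0,0,0],[0,0,76],0.005],
    [[0,0,0],[0,0,78],0.005],
  ],
)

```text
clock: 20.65
tool_pos: [0.5053, -0.0084, 0.1248]
tool_rot: [0.447, -3.11, -0.002]
wrist_force: [-0.2, 2.1, -3.2]
finger_gap: 0.011
```

```bash
python3 - <<'E'
from h import *
s=r.read_state();print(s['tool_pos'],s['q'],s['wrist_force'],s['ft_torque'],s['finger_gap'])
s2=camera('scene');w=camera('wrist');save('w19',w);t=camera('top')
cv2.imwrite('pics/s19c.png',cv2.resize(s2[180:260,290:390],(800,640),interpolation=cv2.INTER_CUBIC)[:600,:,::-1])
cv2.imwrite('pics/t19c.png',cv2.resize(t[180:260,360:460],(800,640),interpolation=cv2.INTER_CUBIC)[:600,:,::-1])
E
```

```text
[ 0.50527287 -0.00837044  0.12475557] [-1.70955840e-02  1.15968961e-01 -3.09855473e-01  1.14522767e+00
  9.43050142e-04 -3.02570278e-01] [-0.18569081  2.0612954  -3.22686682] [ 0.57615108 -0.0653095   0.14612506] 0.01100539658732235
```

View pics/s19c.png

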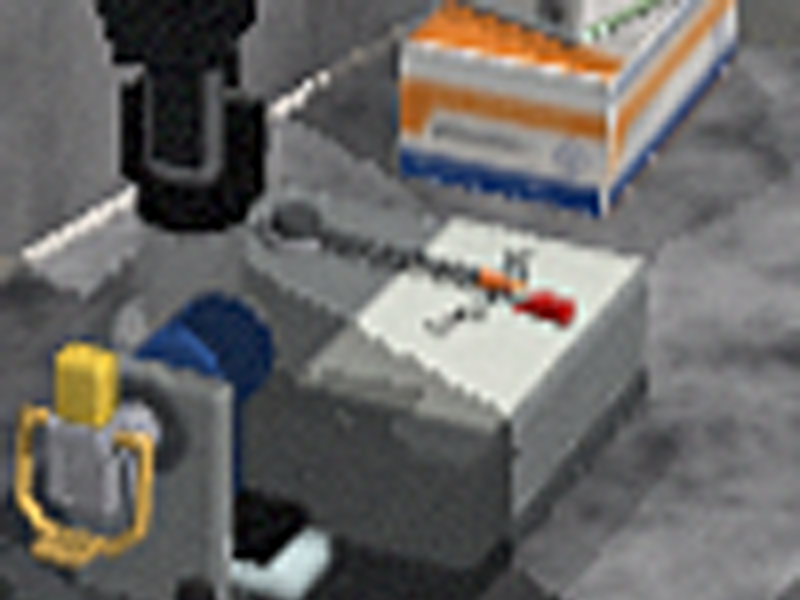

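View pics/w19.png

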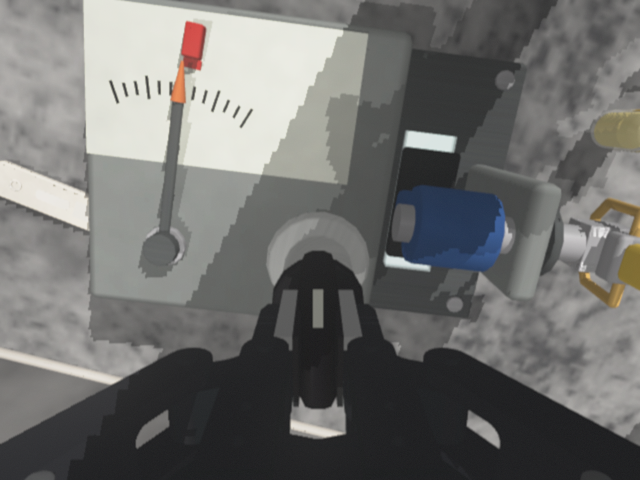

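View pics/t19c.png

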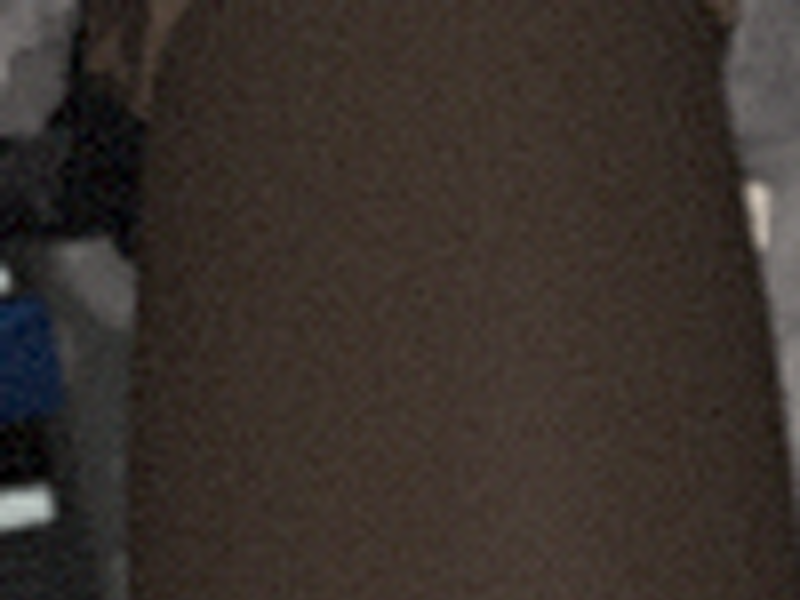

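Wrist view shows both the needle (tip ≈ 181,60) and the mark (≈193,65). I'll measure the remaining angle.

```bash
python3 - <<'E'
from h import *
T=Tcw('wrist');np.save('T19.npy',T)
im=cv2.imread('pics/w19.png');cv2.imwrite('pics/w19c.png',cv2.resize(im[10:110,140:240],(600,600),interpolation=cv2.INTER_CUBIC))
E
```

```text
(no output)
```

View pics/w19c.png

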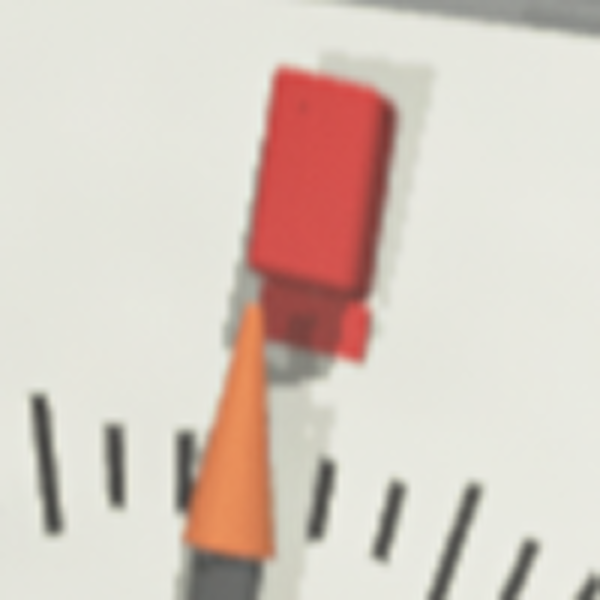

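```bash
python3 - <<'E'
from h import *
T=np.load('T19.npy')
f=lambda x,y,z=.058: ray('wrist',((x+.5)/6+140-.5,(y+.5)/6+10-.5),z,T)
tip=f(256,303);piv=ray('wrist',(161,249),.058,T)
for m in [f(308,312),f(304,284,.062),f(316,350,.054)]:
  for p in (piv,np.array([.5190,-.0814,.058])):
    a=np.arctan2(*(tip-p)[[1,0]]);b=np.arctan2(*(m-p)[[1,0]])
    d=(a-b+np.pi)%(2*np.pi)-np.pi; print(m.round(4),np.linalg.norm(m-p).round(4),np.linalg.norm(tip-p).round(4),d.round(4),'knob deg',np.degrees(d/.14).round(1),'mm',np.linalg.norm(tip-m)*1000)
E
```

```text
[ 0.4335 -0.0866  0.058 ] 0.0866 0.0864 0.0429 knob deg 17.6 mm 3.7179946716923027
[ 0.4335 -0.0866  0.058 ] 0.0857 0.0855 0.0434 knob deg 17.8 mm 3.7179946716923027
[ 0.4319 -0.0861  0.062 ] 0.0882 0.0864 0.0498 knob deg 20.4 mm 6.159427915805565
[ 0.4319 -0.0861  0.062 ] 0.0873 0.0855 0.0506 knob deg 20.7 mm 6.159427915805565
[ 0.4357 -0.0867  0.054 ] 0.0845 0.0864 0.0408 knob deg 16.7 mm 5.66570006051631
[ 0.4357 -0.0867  0.054 ] 0.0836 0.0855 0.0409 knob deg 16.7 mm 5.66570006051631
```

Remaining ≈17.5°, agreeing with the first estimate (3.03 rad total).

Emit:
drive_tool(
  deltas=[
    [[0,0,0],[0,0,6],0.005],
    [[0,0,0],[0,0,12],0.005],
    [[0,0,0],[0,0,17.5],0.005],
    [[0,0,0],[0,0,17.5],0.005],
    [[0,0,0],[0,0,17.5],0.005],
  ],
)

```text
clock: 21.3
tool_pos: [0.5052, -0.0082, 0.1247]
tool_rot: [-0.024, -3.141, -0.002]
wrist_force: [0.1, 4.3, -4.7]
finger_gap: 0.0111
```

```bash
python3 - <<'E'
from h import *
T=Tcw('wrist');np.save('T20.npy',T);im=camera('wrist');save('w20',im)
s=r.read_state();print(s['tool_pos'],s['q'],s['wrist_force'],s['ft_torque'],s['finger_gap'])
print(proj('wrist',[.4335,-.0866,.058],T))
E
```

```text
[ 0.50524726 -0.00822714  0.12472676] [-0.01703257  0.11593562 -0.30995861  1.14516365  0.00133322 -0.00164976] [ 0.68486651  6.19788941 -3.93537525] [ 1.18798623 -0.00171653 -0.13372078] 0.01055875895314802
[137.86537317 111.37109279]
```

View pics/w20.png

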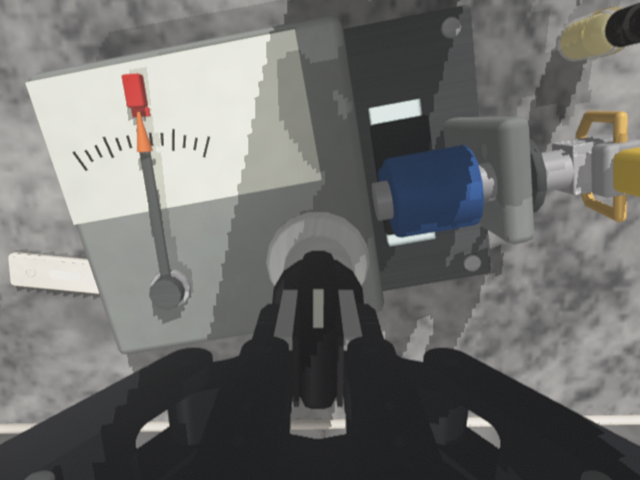

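Needle tip (139,110) now stands in line with the red mark (135,92–112). Release, rise, and check from above.

Emit:
drive_tool(
  deltas=[
    [[0,0,0],[0,0,0],0.02],
    [[0,0,0],[0,0,0],0.045],
    [[0,0,0],[0,0,0],0.045],
    [[0,0,-0.02],[0,0,0],0.045],
    [[0,0,-0.06],[0,0,0],0.045],
    [[0,0,-0.1],[0,0,0],0.045],
    [[0,0,-0.105],[0,0,0],0.045],
    [[0,0,-0.105],[0,0,0],0.045],
  ],
)

```text
clock: 22.15
tool_pos: [0.5063, -0.0091, 0.2314]
tool_rot: [0.029, 3.138, -0.001]
wrist_force: [0.1, 0.3, -0.4]
finger_gap: 0.0451
```

```bash
python3 - <<'E'
from h import *
camera('scene')
T=Tcw('wrist');np.save('T21.npy',T);im=camera('wrist');save('w21',im)
s=r.read_state();print(s['clock'],s['tool_pos'],s['wrist_force'],s['finger_gap'])
cv2.imwrite('pics/w21c.png',cv2.resize(im[110:210,110:250],(770,550),interpolation=cv2.INTER_CUBIC)[:,:,::-1])
s2=camera('scene');save('s21',s2)
cv2.imwrite('pics/s21c.png',cv2.resize(s2[180:280,270:400],(780,600),interpolation=cv2.INTER_CUBIC)[:,:,::-1])
E
```

```text
22.25 [ 0.50501979 -0.00895515  0.22883326] [-0.08203944 -0.3307646  -0.46963813] 0.04489923190373852
```

View pics/w21.png

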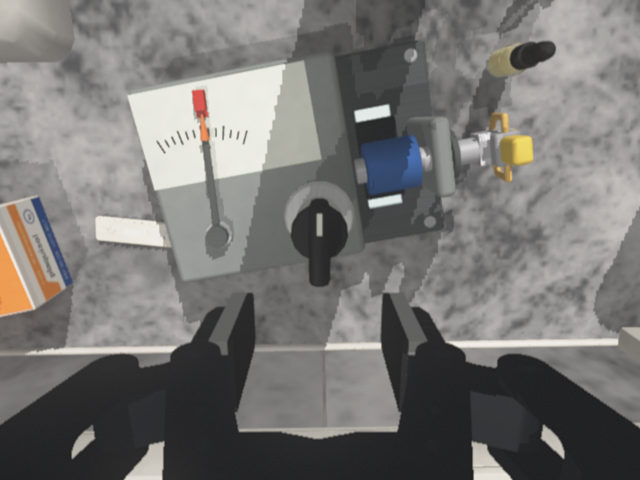

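View pics/w21c.png

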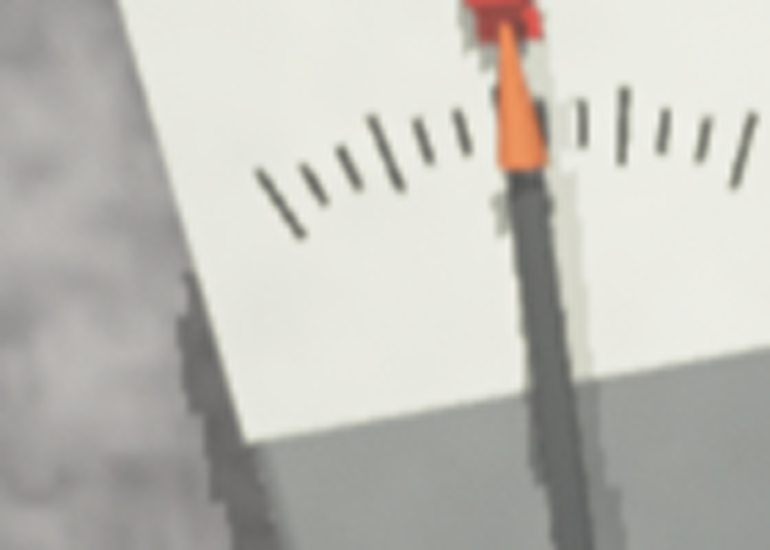

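View pics/s21c.png

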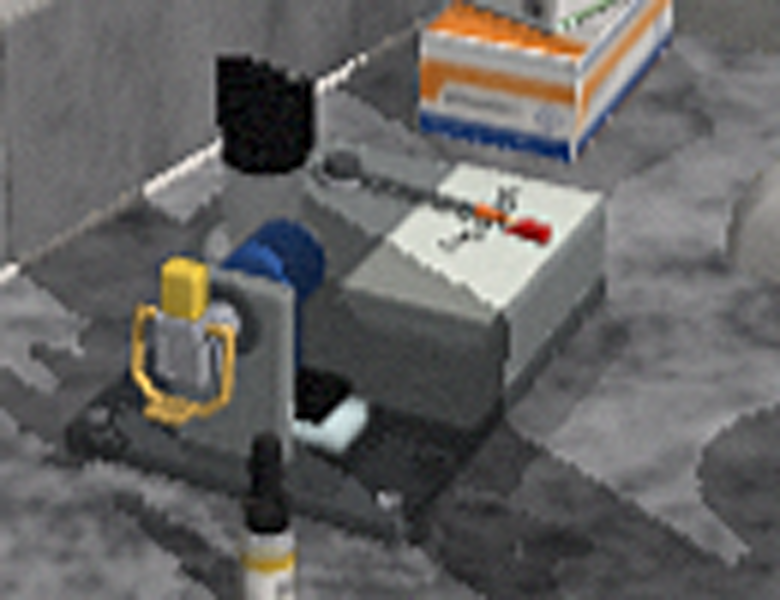

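```bash
python3 - <<'E'
from h import *
print(r.finish_job(), r.read_state()['clock'])
E
```

```text
the job is handed in; nothing more can be done
the job is handed in; nothing more can be done
```

I finished the job and handed it in at about 22 s; no verdict is reported. I took the yellow linchpin from the blue block, left the larger yellow one and the pink and purple ones alone, and pushed it home in the shaft hole. Then I swung its ring down, turned the knob about 3 rad clockwise, and let go.

**Last checks:**
- **Linchpin:** it looks upright and seated in the last pictures. When I pushed it in, it stopped on contact (about 12 N) at the height expected for fully home.
- **Ring:** it hangs under the shaft end. The scene picture puts it at roughly 1.5 rad, judged against projected positions and not measured exactly.
- **Needle:** the tip lines up with the middle of the red mark in the wrist and scene views. The one measurement before the final 17.5° turn agreed with the first estimate; after that turn I judged it by eye.
- **Clearance:** the gripper is open and about 10 cm above the knob, touching nothing. The dropper by the shaft and the test cassette look undisturbed. I did not measure any bystander again; the jar, gauze and red-capped bottle were outside the last close views.

**What went wrong on the way:** the first push on the ring jammed the closed fingers between its tab and the shaft end, with about 37 N in total at the wrist, under the 40 N limit. I backed off and pushed again farther out, and the ring then swung down without noticeable force.

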